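Refit the range hood's filter cassette and latch it

TASK

Refit the range hood's filter: pinch the two green spring buttons of the grey cassette together to free it from its blue storage cradle, stand it upright on the bare counter and let go, then take it again by its two plain sides and lower it, without dropping it in, until it stands fully home in the bay of the white filter box. Then swing the box's handle over the cassette, up across its cam, until it drops into its low notch, and let go. Leave everything else on the counter, the hood switch included, where it is.

Things in the scene. Friction and masses are not known exactly. Their poses are not given: they have to be found in the camera images.
- cassette: loose grey filter cassette, about 0.25 kg, an upright block 46 (its x) x 52 (its y) x 64 mm tall (z); origin at the centre of its underside, z up. A green spring button stands 5 mm proud of each y face (62 mm over both), centred 46 mm above the underside. The x faces are plain, 46 mm apart. It may go into the bay either way round.
- button_left (a joint): travel of the button on the cassette's +y face: 0 out, 0.005 m flush with the face. The button is 12 mm wide, 20 mm tall; it needs 2 N to start and about 6 N to be flush. A hook at its foot (9 to 14 mm above the underside, reaching 32 mm from the centre) moves with it.
- button_right (a joint): the same for the button on the cassette's -y face
- cradle: fixed blue storage cradle, foot 90 x 100 mm, origin at the centre of its underside. The cassette stands in it, axes parallel, its underside 8 mm above the counter. The button hooks are caught under two lips (tops 30 mm above the counter, the highest point) until both buttons are pressed flush; then it lifts straight up.
- filter_box: fixed white filter box, foot 120 (its x) x 170 mm (its y), origin at the centre of its underside on the counter, z up. At y = -35 mm is the bay; a closed block, 84 x 80 mm and 60 mm high, carries the handle at y = +40 mm.
- bay_seat (a point): centre of the bay's floor, on the filter box at (0, -35, 12) mm, axes as the box's: the cassette's underside centre belongs here, axes parallel. The bay is 52 mm wide along x between low lips (tops 26 mm above the counter) and 70 mm along y between walls (tops at 70 mm), so it cannot go in held by the buttons, only by the plain x faces.
- handle_pivot (a point): point on the handle's upright turning axis, fixed on the filter box at (0, 40, 83) mm, level with the underside of the handle's arm as it waits open
- handle_grip (a point): middle of the handle's upright orange grip post: 16 mm diameter, 34 mm tall, 75 mm from the turning axis, on a flat black arm 18 mm wide and 8 mm thick. The point is 25 mm above the arm's underside; while open the post spans 91 to 125 mm above the counter.
- handle (a joint): turn of the handle, rad. 0: the arm points along the box's -x; it grows counterclockwise seen from above to a stop at 1.62, the arm about along the box's -y, over the cassette. It waits open at 0 to 0.4, meets the cam's ramp at 0.5, the cam's top at 1.1 to 1.3 and falls into the notch from 1.48 on. About 2 N at the post turns it.
- handle_lift (a joint): height of the whole handle, m: 0 while open, +0.008 on top of the cam, -0.005 down in the notch. A spring of 5 to 9 N pulls it down; it must be free to slide up and down (the fingers can stand loosely on both sides of the post).
- garlic_keeper: bystander: white ceramic garlic keeper, 100 mm diameter, 114 mm tall; origin under its centre
- measuring_jug: bystander: glass measuring jug, 100 mm diameter, 115 mm tall, handle reaching 80 mm along its +x; origin under its centre
- mug: bystander: blue mug, 80 mm diameter, 90 mm tall, handle reaching about 75 mm along its +y; origin under its centre
- sauce_dish: bystander: small white sauce dish, 76 mm diameter, 18 mm tall; origin under its centre
- red_tray: bystander: red plastic tray, 120 (x) x 220 (y) mm, 22 mm high; origin under its centre
- soup_spoon: bystander: stainless soup spoon, 180 mm long, lying in the red tray
- chopsticks: bystander: bamboo chopstick pair, 230 mm long along its x, 24 mm wide, 8 mm high; origin under its middle
- hood_switch_tip (a point): tip of the range hood's red toggle switch, on a white plinth to the left; leave it alone
There are look-alikes about, which are no part of the job. What is meant by the cassette is not orange, and is the smaller of those in its own colour.

How it is judged:
By the outcome, as a careful person would: the job done as asked, in the order asked, and still so for the second after the job is handed in, with the robot touching nothing.
It also fails if it takes over 69 s, if anything falls off the work surface, if the arm or the gripper's body presses on something with over 40 N, if the wrist force passes 120 N, or if a joint passes its speed limit or range.

ROBOT

A 6-joint arm with a two-finger parallel gripper is mounted at the origin on the work surface. World frame = base frame: x ahead of the robot, y to its left, z up, the work surface at z = 0. Lengths are in m, angles in rad, forces in N, time in s.
With the tool pointing down it reaches from about 0.375 to 0.75 m from the base axis. Payload 9 kg.
Tool frame: the origin (TCP) lies at the very end of the fingers, on their centre line; the grasp point (between the pads) lies 19 mm behind it (grip_depth is the distance from the TCP to the grasp point, in m); z points along the fingers, y is the direction in which the jaws open and shut (so a half turn about z gives the same grasp; the last joint's range is limited). The gripper opens to 85 mm and grips with 20 to 120 N. Pads are 22 mm wide; open, the fingers measure 114 mm over their backs; the gripper's body (76 mm by 85 mm) begins 54 mm behind the grasp point. The pads swing forward as they close: fully open they stand 13 mm farther back than shut.
Start: joints at [-1.553, 0.104, 0.097, 1.564, 0, 1.353], TCP at [0.14, -0.583, 0.231] pointing down, gripper open.
Joint ranges: [-2.99, 2.99], [-0.84, 1.86], [-1.1, 1.16], [-1.84, 2.11], [-1.51, 1.56], [-3.14, 3.14]. Speed limits (rad/s): [2.22, 2.22, 2.57, 3.14, 3.14, 3.14].

INTERFACE

Orientations are given as a unit quaternion [w, x, y, z].
In Python, from cell import * gives the robot as it stands.
- The arm moves only by the tool step_arm, never from a script. Its argument "commands" is a list of rows, each a list of 3 entries, a list of its own where there are three numbers: the turn, a rotation vector about the tool's x, y, z in rad, then the shift along the tool's x, y, z in mm, then the opening, from 0 (shut) to 1 (fully open). In form: [[[ax, ay, az], [tx, ty, tz], claw], ...]. A call has 1 to 5 rows; each row shifts and turns the commanded pose from where the row before left it, along the tool's axes as they then stand; what a row does not reach is not made up. A row lasts 1/12 s, in which the tool goes at most 41.7 mm and 7.16 degrees, less where a joint would pass 70% of its speed; a pose out of reach is approached as far as the arm can. A call is refused whole if a number of a shift passes 41.7 or a number of a turn 0.125, either way. A call with a gripper value outside its range is refused whole. The fingers move at their own pace and stop on an object; "squeeze" is the grip in N (left out, the last holds). Time passes only in rows, so rows that do not move let the fingers close. It gives the time, the measured TCP pose, the force and the opening at its end, in the units of the state.
- get_obs(): the state, without advancing time (a new reading comes with each control period).
- get_image(name): name is "scene" or "top" or "wrist"; returns the picture (420x560x3 uint8, blue, green, red); there is no depth.
- get_calibration(name): a dict with "intrinsics" (3x3 intrinsics, pixels), "k1" (the pictures are not rectified: a ray, as slopes to the right and down, at radius r is drawn at 1 + k1 r^2 times it, then the intrinsics apply), "pose" (4x4, takes a point from camera to world coordinates); the wrist camera has in their place "hand_eye" (4x4, takes a point from camera to tool coordinates, whose origin is the TCP and whose axes are the flange's). Camera axes: x right, y down, z forward; pixel columns grow to the right and rows downward; lengths in m; the calibration is good to about 2 mm. A picture is of the moment at which its call begins: read the wrist's pose just before it. get_calibration takes no time and is no camera call.
- finish_job(): hands the job in, once; it reports no verdict.
The state is a dict: "t": time; "joint_pos": joint angles; "qvel": joint speeds; "effort": joint torques, N m; "ee_pos": TCP position; "tool_rot": TCP orientation; "contact_force": force on the tool from outside, world axes, zero at the start; "wrist_torque": the same for the moment, N m; "gripper_width": opening from 0.0 (shut) to 1.0 (fully open).
Only numpy, scipy, OpenCV 4.12 (cv2) and the standard library are available. Lean on these libraries where they do the work, as an engineer would, in place of code of your own. Each camera call takes 0.05 s, during which the arm holds its last target.

## Working session

There is one attempt and no reset: what is moved stays moved. The work goes in short steps, Python scripts to look and compute and a tool call to move; the robot and the scene stay as the last step left them, time stands still between calls to the robot, and variables do not carry over. Pictures are saved under pics/ and viewed, and the job is handed in when it is done.

Besides the shell and the picture viewer there is one more tool, called in YAML: its name, and indented under it one key for each argument. step_arm: Moves the arm, as the interface text tells. Its arguments: {"type":"object","properties":{"commands":{"type":"array"},"squeeze":{"type":"number"}},"required":["commands"]}

```bash
ls -la; mkdir -p pics
python3 - <<'E'
from cell import *
import cv2
print(get_obs())
for n in ["scene","top","wrist"]:
    print(n,get_calibration(n))
    cv2.imwrite(f"pics/{n}0.png",get_image(n))
E
```

```text
total 12
drwxr-xr-x  3 agent agent 4096 Dec  6 05:47 .
drwxr-xr-x 23 root  root  4096 Dec  6 05:47 ..
drwxr-xr-x  2 agent agent 4096 Dec  6 05:47 pics
{'t': 0.0, 'joint_pos': array([-1.55267776e+00,  1.04680717e-01,  9.64540130e-02,  1.56391769e+00,
        2.28867188e-05,  1.35308428e+00]), 'qvel': array([-0.00036056,  0.00065996,  0.00130569,  0.00226544, -0.00047838,
       -0.00064769]), 'effort': array([-2.98575003e-03, -5.56922007e+01,  5.03655660e+01,  1.65978813e-02,
       -4.10427774e-04,  6.24604795e-06]), 'ee_pos': array([ 0.14019319, -0.58303834,  0.23052482]), 'tool_rot': array([-6.69540021e-04,  9.93055817e-01,  1.17642208e-01,  7.85411989e-05]), 'contact_force': array([-0.51671857, -0.45378743, -0.52606374]), 'wrist_torque': array([-0.05940309,  0.00980863, -0.03263684]), 'gripper_width': 1.000096760669211}
scene {'intrinsics': array([[403.65013368,   0.        , 277.62454935],
       [  0.        , 403.65013368, 208.76650069],
       [  0.        ,   0.        ,   1.        ]]), 'k1': -0.014002892606354535, 'pose': array([[ 0.05210639,  0.83557054, -0.54690658,  1.21
[... 507 characters left out ...]
08 ,  0.12785312],
       [-0.00203874, -0.09143559, -0.99580891,  1.11913458],
       [ 0.        ,  0.        ,  0.        ,  1.        ]])}
wrist {'intrinsics': array([[352.06023292,   0.        , 286.60069187],
       [  0.        , 352.06023292, 209.41281411],
       [  0.        ,   0.        ,   1.        ]]), 'k1': -0.07371241007717447, 'hand_eye': array([[ 1.32927750e-05, -9.64925149e-01, -2.62525154e-01,
         6.67636964e-02],
       [ 9.99999873e-01,  1.44936421e-04, -4.82087231e-04,
         1.40259090e-03],
       [ 5.03227549e-04, -2.62525115e-01,  9.64925029e-01,
        -1.42043618e-01],
       [ 0.00000000e+00,  0.00000000e+00,  0.00000000e+00,
         1.00000000e+00]])}
```

View pics/scene0.png

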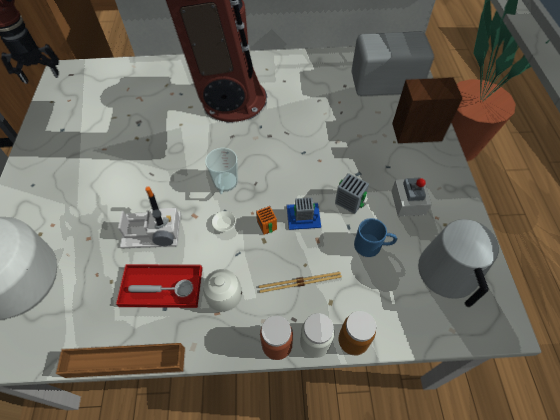

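View pics/top0.png

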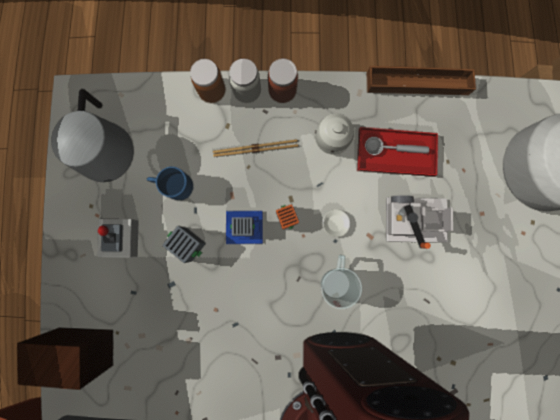

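View pics/wrist0.png

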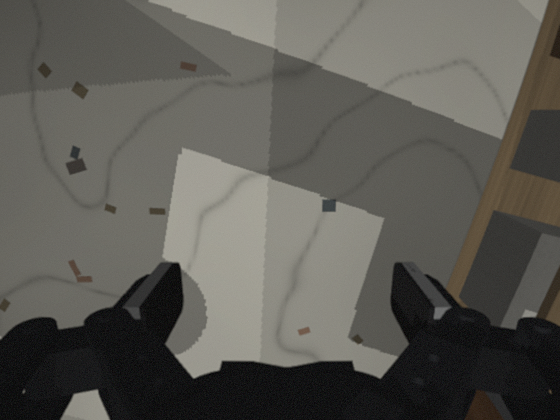

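The top view holds three candidates: an orange block at (287,216), ruled out by colour; a bigger grey block at (185,243), ruled out by size; and a small grey block in the blue cradle at (242,227). I choose the last one and will check it in a close crop.

```bash
cat > h.py <<'E'
import numpy as np, cv2
from scipy.spatial.transform import Rotation as R
from cell import *
def T_tool(o):
    q=o["tool_rot"];T=np.eye(4);T[:3,:3]=R.from_quat([q[1],q[2],q[3],q[0]]).as_matrix();T[:3,3]=o["ee_pos"];return T
def cam(name,o=None):
    c=get_calibration(name)
    P=c["pose"] if name!="wrist" else T_tool(o)@c["hand_eye"]
    return c["intrinsics"],c["k1"],P
def rays(cm,px):
    K,k1,P=cm;px=np.atleast_2d(px).astype(float)
    d=np.c_[(px[:,0]-K[0,2])/K[0,0],(px[:,1]-K[1,2])/K[1,1]];u=d.copy()
    for _ in range(20): u=d/(1+k1*(u**2).sum(1,keepdims=True))
    D=np.c_[u,np.ones(len(u))]@P[:3,:3].T
    return P[:3,3],D/np.linalg.norm(D,axis=1,keepdims=True)
def onz(cm,px,z):
    o,D=rays(cm,px);return o+D*((z-o[2])/D[:,2])[:,None]
def proj(cm,X):
    K,k1,P=cm;X=np.atleast_2d(X);c=(X-P[:3,3])@P[:3,:3];s=c[:,:2]/c[:,2:]
    s=s*(1+k1*(s**2).sum(1,keepdims=True));return s*[K[0,0],K[1,1]]+[K[0,2],K[1,2]]
def tri(cms,pxs):
    A=np.zeros((3,3));b=np.zeros(3);L=[]
    for c,p in zip(cms,pxs):
        o,D=rays(c,p);M=np.eye(3)-np.outer(D[0],D[0]);A+=M;b+=M@o;L.append((o,M))
    X=np.linalg.solve(A,b);return X,[np.linalg.norm(M@(X-o)) for o,M in L]
def crop(img,x,y,w,h,s,name):
    cv2.imwrite(name,cv2.resize(img[y:y+h,x:x+w],None,fx=s,fy=s,interpolation=cv2.INTER_CUBIC))
E
python3 - <<'E'
from h import *
t=cv2.imread("pics/top0.png");s=cv2.imread("pics/scene0.png")
crop(t,140,180,160,100,5,"pics/c1.png"); crop(t,370,170,110,100,6,"pics/c2.png")
crop(s,240,160,140,90,5.5,"pics/c3.png"); crop(s,100,170,110,90,6,"pics/c4.png")
E
```

```text
(no output)
```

View pics/c1.png

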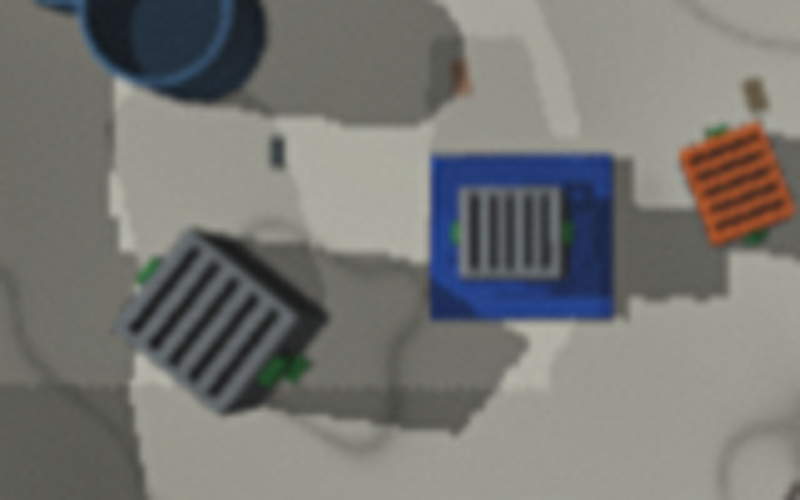

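View pics/c2.png

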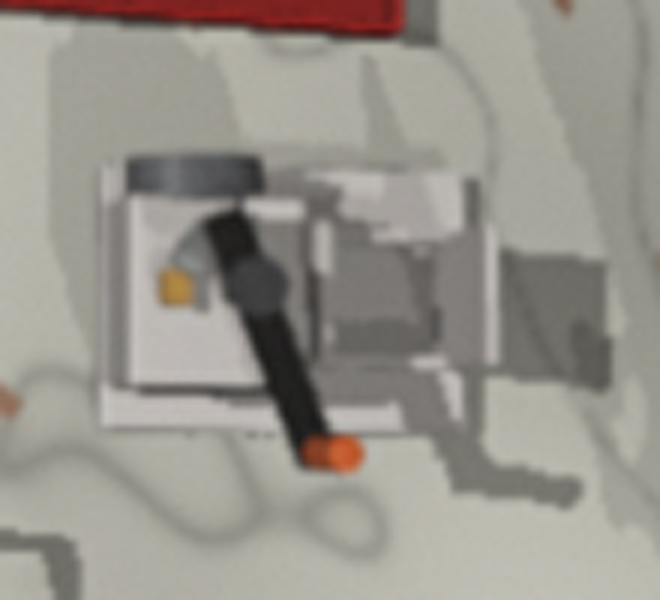

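View pics/c3.png

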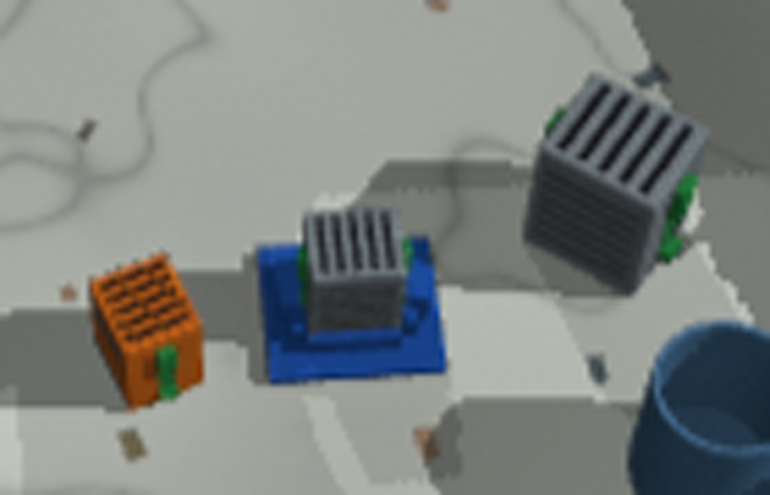

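View pics/c4.png

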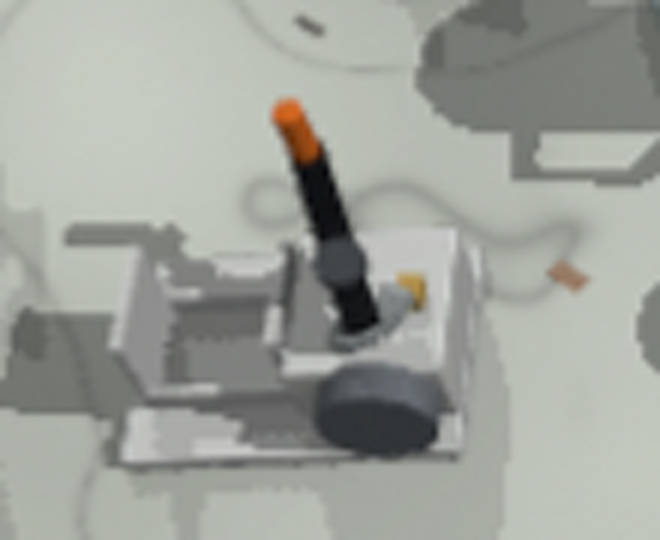

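The crop shows the small grey cassette with green buttons in the blue cradle at top (242,227). Next I measure the cradle, cassette, box and handle in both fixed views.

Run:
```python
from h import *
np.set_printoptions(precision=4,suppress=True)
ct=cam("top");cs=cam("scene")
f1=lambda p,x,y,s:np.array(p)/s+[x,y]-0.5+0.5/s
# cassette top
a=f1([(460,187),(562,187),(562,279),(460,279)],140,180,5)
b=f1([(404,273),(305,273),(305,210),(395,207)],240,160,5.5) # near-left etc
X=onz(ct,a,.072);print("cas top z=.072",X,X.mean(0))
# match: top img up=+x ; scene down=+x, right=+y
S=onz(cs,b,.072);print("scene",S,S.mean(0))
for i in range(4): print(tri([ct,cs],[a[i],b[i]]))
f=f1([(432,155),(612,155),(612,318),(432,318)],140,180,5)
X=onz(ct,f,.008);print("cradle",X,X.mean(0),np.linalg.norm(np.diff(X,axis=0),axis=1))
# box foot (100 left,.. ) corners in top crop c2
g=f1([(103,165),(103,428)],370,170,6)
print("box",onz(ct,g,.012))
g=f1([(485,228),(497,362),],370,170,6);print("bay far wall top",onz(ct,g,.07))
# post top
p=f1([(345,453)],370,170,6);q=f1([(288,112)],100,170,6)
print("post top",tri([ct,cs],[p,q]),onz(ct,p,.125))
p=f1([(258,283)],370,170,6);q=f1([(340,258)],100,170,6)
print("hub",tri([ct,cs],[p,q]),onz(ct,p,.1))
t=cv2.imread("pics/top0.png")
for nm,px,z in [("jug",(341,290),.0),("keeper",(335,132),.06),("dish",(338,224),.01),("mug",(175,184),.09),("orange",(287,216),.05),("bigGrey",(183,243),.08),("jughandle",(342,262),.08),("tray",(398,152),.02)]:
    print(nm,onz(ct,[px],z))
```

```text
cas top z=.072 [[0.5744 0.2493 0.072 ]
 [0.5746 0.1972 0.072 ]
 [0.5278 0.1968 0.072 ]
 [0.5276 0.2487 0.072 ]] [0.5511 0.223  0.072 ]
scene [[0.5717 0.2473 0.072 ]
 [0.5684 0.1941 0.072 ]
 [0.5273 0.1973 0.072 ]
 [0.5284 0.2466 0.072 ]] [0.5489 0.2213 0.072 ]
(array([0.5742, 0.2478, 0.0759]), [np.float64(0.0010343918945026574), np.float64(0.0010343918945027897)])
(array([0.5741, 0.1951, 0.0809]), [np.float64(0.001541195712861137), np.float64(0.0015411957128611707)])
(array([0.5278, 0.197 , 0.0728]), [np.float64(0.00023739980099506792), np.float64(0.00023739980099507458)])
(array([0.5276, 0.2478, 0.071 ]), [np.float64(0.0010166743776085561), np.float64(0.0010166743776086503)])
cradle [[0.5957 0.2722 0.008 ]
 [0.5961 0.1745 0.008 ]
 [0.5081 0.1739 0.008 ]
 [0.5076 0.271  0.008 ]] [0.5519 0.2229 0.008 ] [0.0977 0.088  0.0971]
box [[ 0.6338 -0.1651  0.012 ]
 [ 0.5147 -0.1629  0.012 ]]
bay far wall top [[ 0.6006 -0.3191  0.07  ]
 [ 0.5424 -0.3227  0.07  ]]
post top (array([ 0.5038, -0.2336,  0.126 ]), [np.float64(0.0004051014025570057), np.float64(0.00040510140255697836)]) [[ 0.5037 -0.2335  0.125 ]]
hub (array([ 0.5745, -0.2067,  0.1018]), [np.float64(0.00046924053821921773), np.float64(0.00046924053821925893)]) [[ 0.5746 -0.2068  0.1   ]]
jug [[ 0.3825 -0.0396  0.    ]]
keeper [[ 0.8008 -0.0186  0.06  ]]
dish [[ 0.5604 -0.0309  0.01  ]]
mug [[0.6566 0.3931 0.09  ]]
orange [[0.579  0.1076 0.05  ]]
bigGrey [[0.5074 0.3712 0.08  ]]
jughandle [[ 0.4616 -0.0304  0.08  ]]
tray [[ 0.7576 -0.1975  0.02  ]]
```

step_arm:
  commands:
    - [[0, 0, 0.118], [0, 0, -35], 1]
    - [[0, 0, 0.118], [0, 0, -35], 1]
    - [[0, 0, 0], [30, -26, 0], 1]
    - [[0, 0, 0], [30, -26, 0], 1]
    - [[0, 0, 0], [30, -26, 0], 1]

```text
t: 0.57
ee_pos: [0.2307, -0.505, 0.3017]
tool_rot: [0.0, 1.0, -0.001, 0.0]
contact_force: [1.1, -0.1, -0.1]
gripper_width: 0.999
```

step_arm:
  commands:
    - [[0, 0, 0], [30, -26, 0], 1]
    - [[0, 0, 0], [30, -26, 0], 1]
    - [[0, 0, 0], [30, -26, 0], 1]
    - [[0, 0, 0], [30, -26, 0], 1]
    - [[0, 0, 0], [30, -26, 0], 1]

```text
t: 0.98
ee_pos: [0.3813, -0.3739, 0.3012]
tool_rot: [0.0, 1.0, -0.0, -0.0]
contact_force: [0.5, 0.4, -0.5]
gripper_width: 1.0
```

step_arm:
  commands:
    - [[0, 0, 0], [30, -26, 0], 1]
    - [[0, 0, 0], [30, -26, 0], 1]
    - [[0, 0, 0], [30, -26, 0], 1]
    - [[0, 0, 0], [0, 0, 0], 1]
    - [[0, 0, 0], [0, 0, 0], 1]

```text
t: 1.4
ee_pos: [0.4715, -0.2958, 0.301]
tool_rot: [-0.0, 1.0, 0.002, -0.0]
contact_force: [0.0, -0.0, -0.6]
gripper_width: 1.001
```

Run:
```python
from h import *
import pickle
o=get_obs();im=get_image("wrist");pickle.dump(o,open("w1.pkl","wb"));cv2.imwrite("pics/w1.png",im);print(o["ee_pos"])
```

```text
[ 0.47146756 -0.29577742  0.30095263]
```

View pics/w1.png

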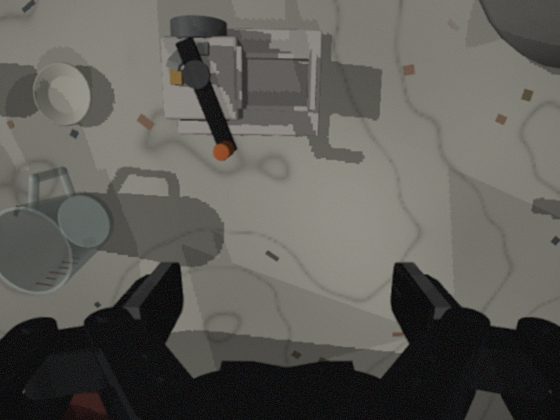

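The wrist view shows the box at the top centre, with the bay at about (278,82), the post at (222,152) and the hub at (195,73). I move 80 mm forward for a second view.

step_arm:
  commands:
    - [[0, 0, 0], [40, -10, 0], 1]
    - [[0, 0, 0], [40, -10, 0], 1]
    - [[0, 0, 0], [0, 0, 0], 1]
    - [[0, 0, 0], [0, 0, 0], 1]

```text
t: 1.78
ee_pos: [0.5505, -0.278, 0.2993]
tool_rot: [-0.001, 1.0, 0.0, -0.001]
contact_force: [0.4, -0.0, -0.2]
gripper_width: 1.0
```

Run:
```python
from h import *
import pickle
o=get_obs();im=get_image("wrist");pickle.dump(o,open("w2.pkl","wb"));cv2.imwrite("pics/w2.png",im);print(o["ee_pos"])
crop(im,130,60,240,180,3.3,"pics/w2c.png")
crop(cv2.imread("pics/w1.png"),130,5,240,180,3.3,"pics/w1c.png")
```

```text
[ 0.55046805 -0.27801506  0.29929349]
```

View pics/w2c.png

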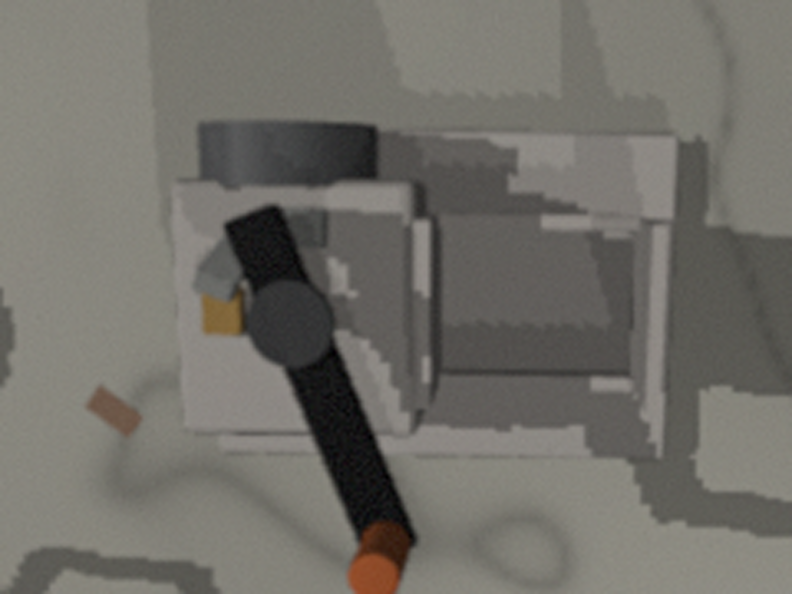

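View pics/w1c.png

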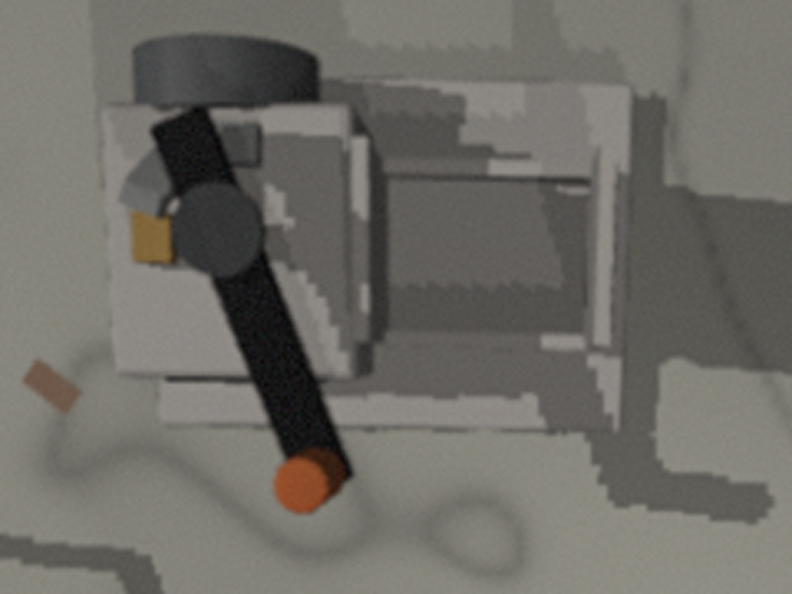

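```bash
cat > m.py <<'E'
from h import *
import pickle
np.set_printoptions(precision=4,suppress=True)
c1=cam("wrist",pickle.load(open("w1.pkl","rb")));c2=cam("wrist",pickle.load(open("w2.pkl","rb")))
f=lambda p,x,y,s=3.3:np.array(p)/s+[x,y]-0.5+0.5/s
pts=dict(footUR=((629,88),(676,136)),footLR=((617,430),(662,455)),blkUL=((104,103),(176,182)),blkLL=((116,372),(186,432)),
 hub=((219,229),(290,323)),post=((302,486),(374,576)),floorUL=((388,182),(440,214)))
for k,(a,b) in pts.items():
    X,r=tri([c1,c2],[f(a,130,5),f(b,130,60)]);print(k,X,max(r))
    for z in {'foot':(.012,),'blk':(.06,),'hub':(.1,),'pos':(.125,),'flo':(.012,)}[k if k=='hub' else k[:3] if k[:3]!='foo' else 'foot']: print("   z",z,onz(c1,[f(a,130,5)],z)[0],onz(c2,[f(b,130,60)],z)[0])
E
python3 m.py
```

```text
footUR [ 0.6323 -0.3353  0.0056] 0.0003740061269385539
   z 0.012 [ 0.6308 -0.3344  0.012 ] [ 0.6322 -0.3349  0.012 ]
footLR [ 0.5139 -0.3337  0.0062] 0.00042878746829058933
   z 0.012 [ 0.5142 -0.3328  0.012 ] [ 0.5154 -0.3334  0.012 ]
blkUL [ 0.6168 -0.1694  0.0622] 0.00032774052523705337
   z 0.06 [ 0.6172 -0.1683  0.06  ] [ 0.6169 -0.1691  0.06  ]
blkLL [ 0.5355 -0.1676  0.0629] 4.873944805866224e-05
   z 0.06 [ 0.5355 -0.1666  0.06  ] [ 0.5348 -0.1667  0.06  ]
hub [ 0.5756 -0.2107  0.0938] 0.00017348746663080152
   z 0.1 [ 0.575  -0.2124  0.1   ] [ 0.5763 -0.2118  0.1   ]
post [ 0.5048 -0.2368  0.1201] 0.00010377565453805605
   z 0.125 [ 0.5053 -0.2378  0.125 ] [ 0.5065 -0.2373  0.125 ]
floorUL [ 0.6038 -0.2482 -0.0171] 0.0003508207977184953
   z 0.012 [ 0.5996 -0.2509  0.012 ] [ 0.6048 -0.2505  0.012 ]
```

step_arm:
  commands:
    - [[0, 0, 0], [-4, -41, 0], 1]
    - [[0, 0, 0], [-4, -41, 0], 1]
    - [[0, 0, 0], [-4, -41, 0], 1]
    - [[0, 0, 0], [-4, -41, 0], 1]
    - [[0, 0, 0], [-4, -41, 0], 1]

```text
t: 2.25
ee_pos: [0.5287, -0.0723, 0.3022]
tool_rot: [0.001, 1.0, -0.002, 0.001]
contact_force: [1.0, 0.7, -0.1]
gripper_width: 0.999
```

step_arm:
  commands:
    - [[0, 0, 0], [-4, -41, 0], 1]
    - [[0, 0, 0], [-4, -41, 0], 1]
    - [[0, 0, 0], [-4, -41, 0], 1]
    - [[0, 0, 0], [-4, -41, 0], 1]
    - [[0, 0, 0], [-4, -41, 0], 1]

```text
t: 2.67
ee_pos: [0.5094, 0.1311, 0.3024]
tool_rot: [-0.001, 1.0, 0.001, 0.001]
contact_force: [-0.3, 0.5, 0.8]
gripper_width: 1.004
```

step_arm:
  commands:
    - [[0, 0, 0], [-4, -41, 0], 1]
    - [[0, 0, 0], [-4, -41, 0], 1]
    - [[0, 0, 0], [0, 0, 20], 1]
    - [[0, 0, 0], [0, 0, 0], 1]
    - [[0, 0, 0], [0, 0, 0], 1]

```text
t: 3.08
ee_pos: [0.5021, 0.1702, 0.2821]
tool_rot: [-0.017, 0.999, 0.03, -0.001]
contact_force: [-0.7, -0.7, 1.2]
gripper_width: 1.002
```

Run:
```python
from h import *
import pickle
o=get_obs();im=get_image("wrist");pickle.dump(o,open("w3.pkl","wb"));cv2.imwrite("pics/w3.png",im);print(o["ee_pos"],o["tool_rot"])
```

```text
[0.50210285 0.17018688 0.28206497] [-0.01717699  0.9993872   0.03048018 -0.00106253]
```

View pics/w3.png

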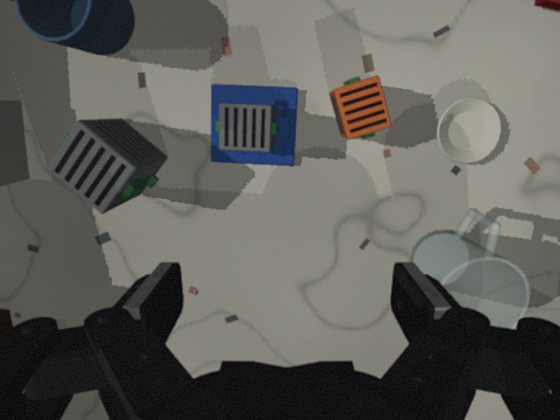

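Run:
```python
from h import *
print(np.round(get_obs()["joint_pos"],3), np.round(get_obs()["qvel"],3))
```

```text
[ 0.059 -0.097 -0.011  1.657  0.034  3.14 ] [-0.001  0.008  0.024  0.003  0.001  0.002]
```

The last joint hit its 3.14 range here, which is why the arm stopped short. The same grasp half a turn round is well in range, so I rotate to that side.

step_arm:
  commands:
    - [[0, 0, -0.12], [0, 0, 0], 1]
    - [[0, 0, -0.12], [0, 0, 0], 1]
    - [[0, 0, -0.12], [0, 0, 0], 1]
    - [[0, 0, -0.12], [0, 0, 0], 1]
    - [[0, 0, -0.12], [0, 0, 0], 1]

```text
t: 3.55
ee_pos: [0.5032, 0.1702, 0.2833]
tool_rot: [-0.017, 0.945, 0.327, 0.005]
contact_force: [-0.2, -0.6, -0.1]
gripper_width: 1.001
```

step_arm:
  commands:
    - [[0, 0, -0.12], [0, 0, 0], 1]
    - [[0, 0, -0.12], [0, 0, 0], 1]
    - [[0, 0, -0.12], [0, 0, 0], 1]
    - [[0, 0, -0.12], [0, 0, 0], 1]
    - [[0, 0, -0.12], [0, 0, 0], 1]

```text
t: 3.97
ee_pos: [0.5032, 0.1702, 0.2833]
tool_rot: [-0.014, 0.806, 0.592, 0.01]
contact_force: [-0.6, -0.2, -0.8]
gripper_width: 1.0
```

step_arm:
  commands:
    - [[0, 0, -0.12], [0, 0, 0], 1]
    - [[0, 0, -0.12], [0, 0, 0], 1]
    - [[0, 0, -0.12], [0, 0, 0], 1]
    - [[0, 0, -0.12], [0, 0, 0], 1]
    - [[0, 0, -0.12], [0, 0, 0], 1]

```text
t: 4.38
ee_pos: [0.5032, 0.1702, 0.2834]
tool_rot: [-0.011, 0.595, 0.803, 0.014]
contact_force: [-0.3, -0.3, 0.3]
gripper_width: 1.001
```

step_arm:
  commands:
    - [[0, 0, -0.12], [0, 0, 0], 1]
    - [[0, 0, -0.12], [0, 0, 0], 1]
    - [[0, 0, -0.12], [0, 0, 0], 1]
    - [[0, 0, -0.12], [0, 0, 0], 1]
    - [[0, 0, -0.12], [0, 0, 0], 1]

```text
t: 4.8
ee_pos: [0.5032, 0.1702, 0.2833]
tool_rot: [-0.006, 0.331, 0.943, 0.016]
contact_force: [0.3, -0.4, -0.5]
gripper_width: 0.998
```

step_arm:
  commands:
    - [[0, 0, -0.12], [0, 0, 0], 1]
    - [[0, 0, -0.12], [0, 0, 0], 1]
    - [[0, 0, -0.12], [0, 0, 0], 1]
    - [[0, 0, -0.12], [0, 0, 0], 1]
    - [[0, 0, -0.12], [0, 0, 0], 1]

```text
t: 5.22
ee_pos: [0.5032, 0.1702, 0.2833]
tool_rot: [-0.001, 0.038, 0.999, 0.017]
contact_force: [-0.8, -0.1, 0.4]
gripper_width: 1.002
```

```bash
cat > g.py <<'E'
from h import *
import sys
np.set_printoptions(precision=4,suppress=True)
# usage: g.py x y z psi
x,y,z,psi=map(float,sys.argv[1:5])
o=get_obs();T=T_tool(o)
Rt=R.from_euler('z',psi).as_matrix()@np.diag([1,-1,-1.])
rv=R.from_matrix(T[:3,:3].T@Rt).as_rotvec()
print("pos",o["ee_pos"],"psi now",np.arctan2(T[1,0],T[0,0]),"tilt z",T[:3,2],"F",o["contact_force"],"w",round(o["gripper_width"],3),"t",o["t"],"q",o["joint_pos"])
d=np.array([x,y,z])-T[:3,3]
print("turn",rv,"shift mm now axes",1e3*T[:3,:3].T@d,"after-turn axes",1e3*Rt.T@d)
E
python3 g.py .551 .223 .15 3.1416
```

```text
pos [0.5032 0.1702 0.2833] psi now 3.066615338700499 tilt z [-0.0012  0.0346 -0.9994] F [-0.7605 -0.0533  0.3881] w 1.002 t 5.2167 q [ 0.0593 -0.0964 -0.0091  1.6572  0.0346  0.1344]
turn [ 0.0345 -0.0025 -0.075 ] shift mm now axes [-44.2192  51.5993 135.0306] after-turn axes [-47.8056  52.7803 133.3415]
```

step_arm:
  commands:
    - [[0.0345, -0.0025, -0.075], [0, 0, 0], 1]
    - [[0, 0, 0], [-40, 26, 0], 1]
    - [[0, 0, 0], [-40, 27, 0], 1]
    - [[0, 0, 0], [0, 0, 0], 1]
    - [[0, 0, 0], [0, 0, 0], 1]

```text
t: 5.63
ee_pos: [0.5736, 0.2167, 0.2798]
tool_rot: [-0.003, 0.002, 1.0, -0.0]
contact_force: [-0.4, -0.4, 0.6]
gripper_width: 1.003
```

```bash
python3 g.py .551 .223 .15 3.1416
python3 - <<'E'
from h import *
import pickle
o=get_obs();im=get_image("wrist");pickle.dump(o,open("w4.pkl","wb"));cv2.imwrite("pics/w4.png",im);print(o["ee_pos"],o["tool_rot"])
E
```

```text
pos [0.5736 0.2167 0.2798] psi now 3.1367545394476353 tilt z [-0.0055 -0.0006 -1.    ] F [-0.41   -0.4079  0.5813] w 1.003 t 5.6333 q [0.1481 0.1706 0.2578 1.6635 0.0002 0.1529]
turn [-0.0006 -0.0055 -0.0048] shift mm now axes [ 21.8824   6.3134 129.9147] after-turn axes [ 22.5634   6.3453 129.7966]
[0.57356345 0.2166549  0.27979664] [-2.74034307e-03  2.41822796e-03  9.99993279e-01 -2.91794232e-04]
```

View pics/w4.png

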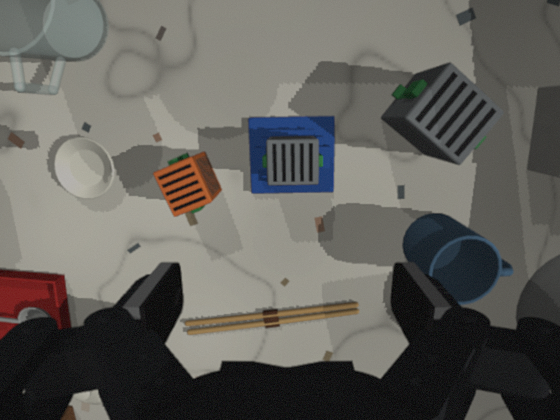

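Cassette at (293,161), cradle at (292,154) in this view, with the larger look-alike at (440,115). I will crop both wrist views and triangulate the corners.

Run:
```python
from h import *
a=cv2.imread("pics/w3.png");b=cv2.imread("pics/w4.png")
c=np.vstack([cv2.resize(i[y:y+100,x:x+130],None,fx=6,fy=6,interpolation=cv2.INTER_CUBIC)[:,:] for i,x,y in [(a,190,75),(b,230,105)]])
cv2.imwrite("pics/c34a.png",c[:600]);cv2.imwrite("pics/c34b.png",c[600:])
```

```text
(no output)
```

View pics/c34a.png

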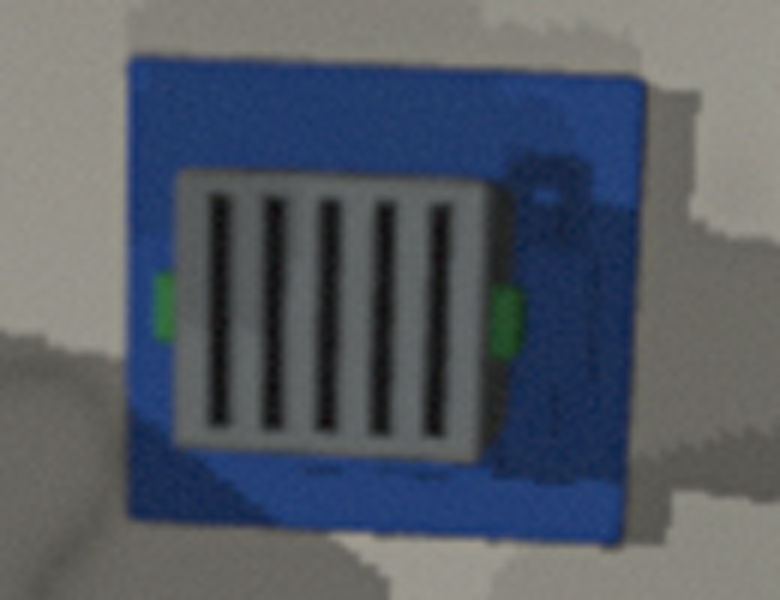

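View pics/c34b.png

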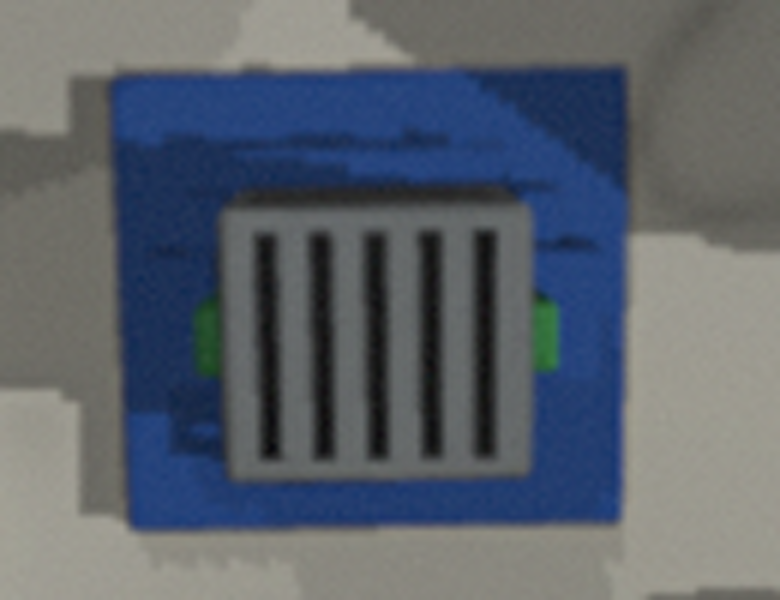

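Run:
```python
from h import *
import pickle
np.set_printoptions(precision=4,suppress=True)
c3=cam("wrist",pickle.load(open("w3.pkl","rb")));c4=cam("wrist",pickle.load(open("w4.pkl","rb")))
f=lambda p,x,y,s=6:np.array(p)/s+[x,y]-0.5+0.5/s
# order: (+x,+y),(+x,-y),(-x,-y),(-x,+y)
A=[(178,170),(492,180),(485,462),(177,448)];B=[(528,478),(235,480),(222,205),(530,203)]
F3=[(130,58),(642,78),(620,544),(130,520)];F4=[(622,522),(130,528),(112,78),(627,67)]
for n,P,Q,z in [("top",A,B,.072),("foot",F3,F4,.008)]:
    X=np.array([tri([c3,c4],[f(p,190,75),f(q,230,105)])[0] for p,q in zip(P,Q)])
    print(n,X,"mean",X.mean(0),"sizes",np.linalg.norm(X[0]-X[1]),np.linalg.norm(X[1]-X[2]),"yaw",[np.arctan2(*(X[i]-X[j])[[1,0]]) for i,j in ((0,3),(1,2))],[np.arctan2(-(X[i]-X[j])[0],(X[i]-X[j])[1]) for i,j in ((0,1),(3,2))])
    for c,PP,x,y in ((c3,P,190,75),(c4,Q,230,105)): print("  plane",onz(c,f(PP,x,y),z).mean(0))
```

```text
top [[0.5736 0.246  0.0827]
 [0.5752 0.1974 0.0739]
 [0.53   0.1962 0.0732]
 [0.5296 0.246  0.0796]] mean [0.5521 0.2214 0.0773] sizes 0.0493791179183187 0.0452984480636939 yaw [np.float64(9.462216554345815e-05), np.float64(0.0275336717862868)] [np.float64(0.03261336446688709), np.float64(0.006233738670828433)]
  plane [0.5521 0.2226 0.072 ]
  plane [0.5527 0.2216 0.072 ]
foot [[0.5948 0.2702 0.0168]
 [0.5957 0.1745 0.0183]
 [0.5099 0.1732 0.0181]
 [0.5082 0.2693 0.0155]] mean [0.5521 0.2218 0.0172] sizes 0.09577858736919342 0.08587818666011034 yaw [np.float64(0.010930580777337096), np.float64(0.0146690247615101)] [np.float64(0.00975936367666146), np.float64(0.017534475682127237)]
  plane [0.5521 0.2232 0.008 ]
  plane [0.5529 0.2215 0.008 ]
```

```bash
python3 g.py .552 .2225 .12 3.1496
```

```text
pos [0.5728 0.2163 0.2817] psi now 3.1366832118367434 tilt z [-0.003  -0.0003 -1.    ] F [-0.7946  0.2134  0.4096] w 0.998 t 5.6833 q [0.1478 0.1657 0.2558 1.664  0.0002 0.1527]
turn [-0.0003 -0.003  -0.0129] shift mm now axes [ 20.3616   6.1063 161.7198] after-turn axes [ 20.7726   6.3242 161.6591]
```

step_arm:
  commands:
    - [[0, -0.003, -0.013], [0, 0, 0], 1]
    - [[0, 0, 0], [7, 2, 40], 1]
    - [[0, 0, 0], [7, 2, 40], 1]
    - [[0, 0, 0], [7, 2, 40], 1]
    - [[0, 0, 0], [0, 0, 40], 1]

```text
t: 6.1
ee_pos: [0.5506, 0.2227, 0.123]
tool_rot: [0.003, -0.005, 1.0, 0.0]
contact_force: [0.5, 0.8, 0.1]
gripper_width: 1.003
```

step_arm:
  commands:
    - [[0, 0, 0], [0, 0, 0], 1]
    - [[0, 0, 0], [0, 0, 0], 1]

```text
t: 6.27
ee_pos: [0.5502, 0.2223, 0.1226]
tool_rot: [0.0, -0.004, 1.0, -0.0]
contact_force: [-0.0, -0.6, 0.6]
gripper_width: 1.003
```

```bash
python3 g.py .552 .2225 .12 3.1496
python3 - <<'E'
from h import *
import pickle
o=get_obs();im=get_image("wrist");pickle.dump(o,open("w5.pkl","wb"));cv2.imwrite("pics/w5.png",im)
c=cam("wrist",o);print(proj(c,[[.552,.2225,.072],[.575,.2485,.072],[.529,.1965,.072]]))
E
```

```text
pos [0.5502 0.2223 0.1226] psi now -3.132783458006774 tilt z [ 0.0003 -0.0001 -1.    ] F [-0.0364 -0.6179  0.5691] w 1.003 t 6.2667 q [ 0.1638  0.0913 -0.1135  1.3657 -0.0002  0.155 ]
turn [-0.0001  0.0003  0.0008] shift mm now axes [-1.8125  0.2112  2.606 ] after-turn axes [-1.8131  0.2123  2.6055]
[[288.98540998 234.36394515]
 [332.11322201 271.12453816]
 [243.09627963 195.15285744]]
```

View pics/w5.png

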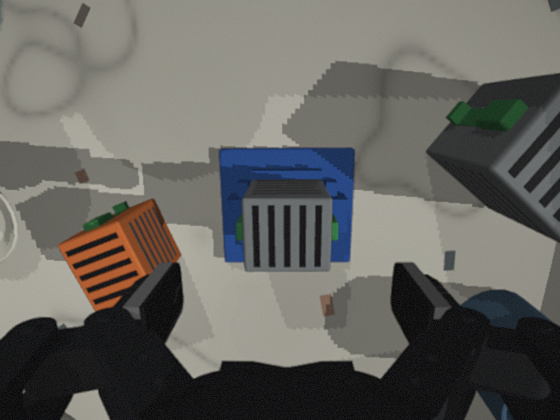

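Prediction and picture agree: the top face spans 243–331 × 195–271 and its centre is within 1 px. I go down.

step_arm:
  commands:
    - [[0, 0, 0], [-1.8, 0.2, 30], 1]
    - [[0, 0, 0], [0, 0, 30], 1]
    - [[0, 0, 0], [0, 0, 20], 1]
    - [[0, 0, 0], [0, 0, 7], 1]
    - [[0, 0, 0], [0, 0, 0], 1]

```text
t: 6.73
ee_pos: [0.5545, 0.2232, 0.0366]
tool_rot: [0.001, -0.004, 1.0, 0.0]
contact_force: [-0.9, -0.7, -0.1]
gripper_width: 0.999
```

```bash
python3 g.py .552 .2225 .034 3.1496
python3 - <<'E'
from h import *
cv2.imwrite("pics/w6.png",get_image("wrist"));crop(get_image("scene"),220,130,160,120,5,"pics/s6.png")
E
```

```text
pos [0.5545 0.2232 0.0366] psi now -3.1327382854800967 tilt z [ 0.003   0.0005 -1.    ] F [-0.895  -0.6797 -0.0525] w 0.999 t 6.7333 q [ 0.1641  0.1514 -0.2077  1.2086 -0.      0.1553]
turn [0.0004 0.003  0.0008] shift mm now axes [ 2.517  -0.6799  2.6324] after-turn axes [ 2.5086 -0.6809  2.6402]
```

View pics/w6.png

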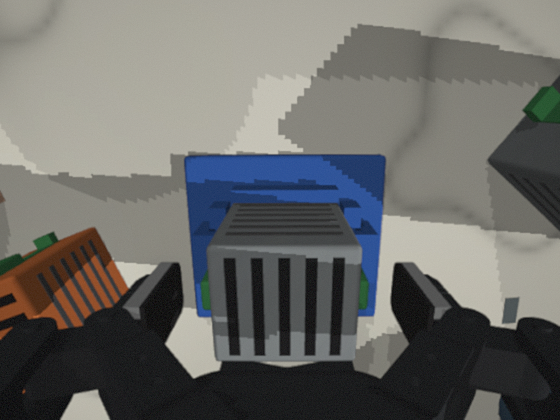

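View pics/s6.png

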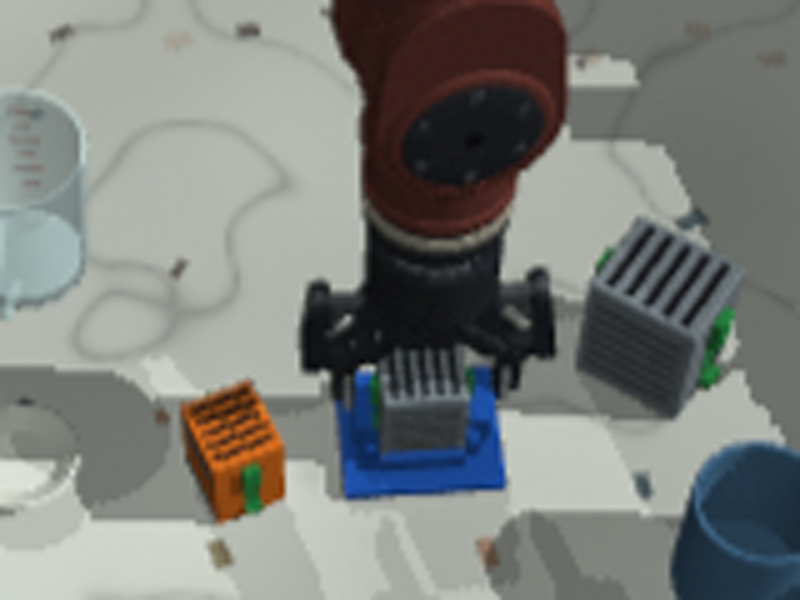

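step_arm:
  commands:
    - [[0, 0.003, 0], [1, -0.3, 2], 1]
    - [[0, 0, 0], [0, 0, 0], 1]
    - [[0, 0, 0], [0, 0, 0], 1]

```text
t: 7.08
ee_pos: [0.5533, 0.2231, 0.0342]
tool_rot: [0.0, -0.005, 1.0, 0.0]
contact_force: [0.4, -0.4, 0.1]
gripper_width: 1.003
```

```bash
python3 g.py .552 .2225 .034 3.1496
```

```text
pos [0.5533 0.2231 0.0342] psi now -3.1324337226522365 tilt z [ 0.0001  0.0005 -1.    ] F [ 0.3964 -0.4181  0.1393] w 1.003 t 7.0833 q [ 0.1641  0.1536 -0.2099  1.2071  0.0005  0.155 ]
turn [0.0005 0.0001 0.0012] shift mm now axes [ 1.3046 -0.6328  0.2339] after-turn axes [ 1.3039 -0.6342  0.2343]
```

step_arm:
  commands:
    - [[0, 0, 0], [1, -0.5, 0], 0.8]
    - [[0, 0, 0], [0, 0, 0], 0.5]
    - [[0, 0, 0], [0, 0, 0], 0.4]
    - [[0, 0, 0], [0, 0, 0], 0.4]
    - [[0, 0, 0], [0, 0, 0], 0.4]
  squeeze: 40

```text
t: 7.5
ee_pos: [0.5519, 0.2225, 0.0336]
tool_rot: [-0.0, -0.005, 1.0, 0.0]
contact_force: [-1.5, -0.6, 5.4]
gripper_width: 0.605
```

step_arm:
  commands:
    - [[0, 0, 0], [0, 0, 0], 0.3]
    - [[0, 0, 0], [0, 0, 0], 0.3]
    - [[0, 0, 0], [0, 0, 0], 0.3]
    - [[0, 0, 0], [0, 0, 0], 0.3]
    - [[0, 0, 0], [0, 0, 0], 0.3]

```text
t: 7.92
ee_pos: [0.552, 0.2225, 0.0336]
tool_rot: [-0.0, -0.005, 1.0, 0.0]
contact_force: [0.3, -1.3, 5.5]
gripper_width: 0.605
```

```bash
python3 g.py .552 .2225 .034 3.1496
python3 - <<'E'
from h import *
cv2.imwrite("pics/w7.png",get_image("wrist"));
E
```

```text
pos [0.552  0.2225 0.0336] psi now -3.1325710647414553 tilt z [-0.0006  0.0002 -1.    ] F [ 0.2727 -1.2583  5.4815] w 0.605 t 7.9167 q [ 0.1635  0.1508 -0.2141  1.2065  0.0003  0.1544]
turn [ 0.0002 -0.0006  0.001 ] shift mm now axes [-0.0244  0.0276 -0.3837] after-turn axes [-0.0246  0.0275 -0.3837]
```

View pics/w7.png

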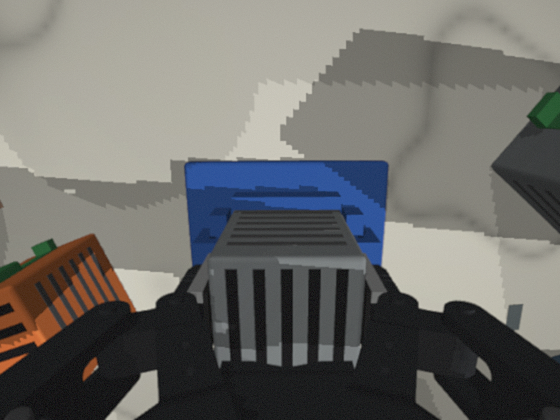

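The opening of 0.605 (51 mm) means both buttons are flush. I lift gently.

step_arm:
  commands:
    - [[0, 0, 0], [0, 0, -5], 0.3]
    - [[0, 0, 0], [0, 0, -10], 0.3]
    - [[0, 0, 0], [0, 0, -15], 0.3]

```text
t: 8.22
ee_pos: [0.5502, 0.2223, 0.062]
tool_rot: [-0.002, -0.005, 1.0, -0.0]
contact_force: [-0.3, 1.2, -2.8]
gripper_width: 0.606
```

step_arm:
  commands:
    - [[0, 0, 0], [0, 0, -20], 0.3]
    - [[0, 0, 0], [0, 0, -25], 0.3]
    - [[0, 0, 0], [0, 0, -25], 0.3]
    - [[0, 0, 0], [0, 0, 0], 0.3]

```text
t: 8.55
ee_pos: [0.5541, 0.223, 0.1391]
tool_rot: [0.003, -0.005, 1.0, 0.001]
contact_force: [1.6, -0.0, -2.2]
gripper_width: 0.605
```

```bash
python3 g.py .50 .05 .034 3.1496
python3 - <<'E'
from h import *
cv2.imwrite("pics/w8.png",get_image("wrist"));cv2.imwrite("pics/s8.png",get_image("scene"))
E
```

```text
pos [0.5541 0.223  0.1391] psi now -3.13232527865527 tilt z [ 0.0055  0.0015 -1.    ] F [ 1.646  -0.0092 -2.1609] w 0.605 t 8.55 q [ 0.1636  0.0906 -0.0842  1.3903  0.0006  0.1544]
turn [0.0014 0.0055 0.0013] shift mm now axes [  56.2479 -172.649   104.5279] after-turn axes [  55.4565 -172.5698  105.0801]
```

View pics/s8.png

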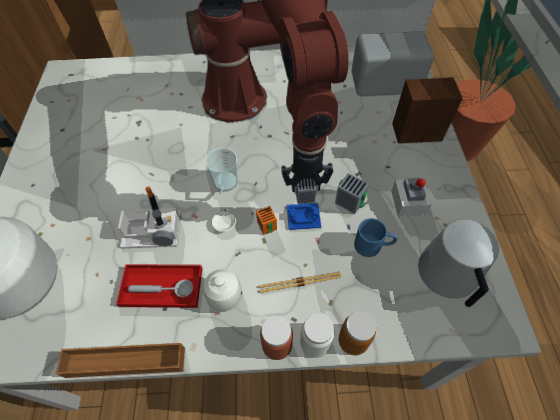

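View pics/w8.png

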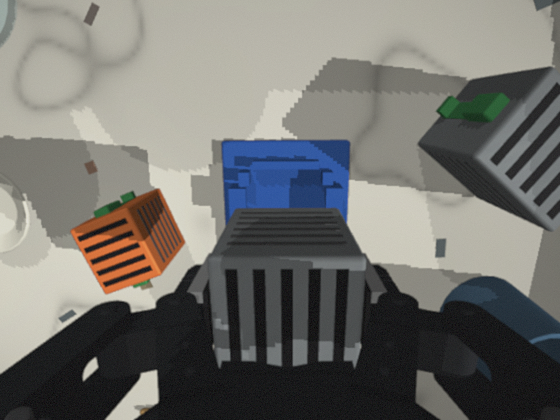

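The cassette is free and the cradle is empty at scene (303,215). The spot at (0.455, 0.13) is bare counter, clear of the jug and the orange block, so it goes there.

step_arm:
  commands:
    - [[0, 0.0055, 0], [33, -31, 0], 0.3]
    - [[0, 0, 0], [33, -31, 0], 0.3]
    - [[0, 0, 0], [33, -31, 0], 0.3]
    - [[0, 0, 0], [0, 0, 35], 0.3]
    - [[0, 0, 0], [0, 0, 30], 0.3]

```text
t: 9.07
ee_pos: [0.461, 0.135, 0.0686]
tool_rot: [-0.001, -0.004, 1.0, 0.0]
contact_force: [1.2, 0.2, -2.7]
gripper_width: 0.609
```

step_arm:
  commands:
    - [[0, 0, 0], [0, 0, 20], 0.3]
    - [[0, 0, 0], [0, 0, 10], 0.3]
    - [[0, 0, 0], [0, 0, 0], 0.3]
    - [[0, 0, 0], [0, 0, 0], 0.3]

```text
t: 9.4
ee_pos: [0.4601, 0.1362, 0.0381]
tool_rot: [-0.004, -0.005, 1.0, 0.0]
contact_force: [-0.0, 0.2, -2.5]
gripper_width: 0.602
```

```bash
python3 g.py .455 .13 .0256 3.1416
python3 - <<'E'
from h import *
crop(get_image("scene"),200,110,200,150,4,"pics/s9.png")
E
```

```text
pos [0.4601 0.1362 0.0381] psi now -3.1322809669754226 tilt z [-0.0087  0.0001 -1.    ] F [-0.0261  0.171  -2.4692] w 0.602 t 9.4 q [ 0.0141 -0.199  -0.5503  1.2283  0.0003  0.0048]
turn [ 0.0002 -0.0087  0.0093] shift mm now axes [ 5.0584 -6.1319 12.5024] after-turn axes [ 5.1103 -6.1771 12.459 ]
```

View pics/s9.png

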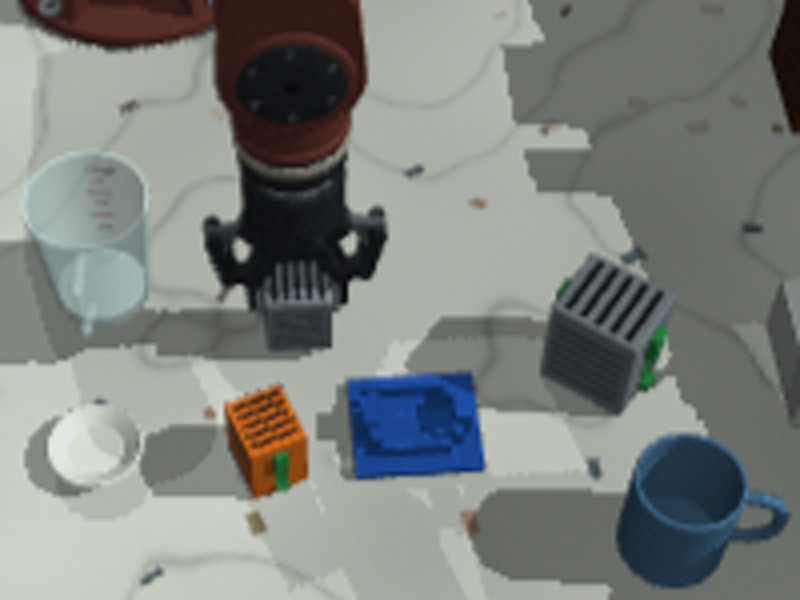

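Tilt is 0.5°. I correct it and lower gently onto the counter.

step_arm:
  commands:
    - [[0, -0.0087, 0], [0, 0, 4], 0.3]
    - [[0, 0, 0], [0, 0, 4], 0.3]
    - [[0, 0, 0], [0, 0, 2.5], 0.3]
    - [[0, 0, 0], [0, 0, 0], 0.3]
    - [[0, 0, 0], [0, 0, 0], 0.3]

```text
t: 9.87
ee_pos: [0.4606, 0.1361, 0.0279]
tool_rot: [0.001, -0.005, 1.0, 0.0]
contact_force: [-0.1, -0.0, -2.4]
gripper_width: 0.603
```

step_arm:
  commands:
    - [[0, 0, 0], [0, 0, 1], 0.3]
    - [[0, 0, 0], [0, 0, 0], 0.3]
    - [[0, 0, 0], [0, 0, 0], 0.3]

```text
t: 10.12
ee_pos: [0.4607, 0.1361, 0.027]
tool_rot: [0.001, -0.005, 1.0, 0.0]
contact_force: [0.7, -0.3, -2.9]
gripper_width: 0.603
```

```bash
python3 g.py .455 .13 .0256 3.1416
```

```text
pos [0.4607 0.1361 0.027 ] psi now -3.1325409305449 tilt z [ 0.0017  0.0002 -1.    ] F [ 0.6829 -0.2983 -2.9069] w 0.603 t 10.1167 q [ 0.0139 -0.2017 -0.5735  1.1973  0.0002  0.0048]
turn [0.0002 0.0017 0.009 ] shift mm now axes [ 5.7984 -6.0189  1.3706] after-turn axes [ 5.7414 -6.0708  1.3815]
```

step_arm:
  commands:
    - [[0, 0.0017, 0], [0, 0, 0.8], 0.3]
    - [[0, 0, 0], [0, 0, 0.7], 0.3]
    - [[0, 0, 0], [0, 0, 0], 0.3]
    - [[0, 0, 0], [0, 0, 0], 0.3]

```text
t: 10.45
ee_pos: [0.4609, 0.1361, 0.0256]
tool_rot: [0.0, -0.005, 1.0, 0.0]
contact_force: [-0.4, -0.9, -0.9]
gripper_width: 0.6
```

step_arm:
  commands:
    - [[0, 0, 0], [0, 0, 0.7], 0.3]
    - [[0, 0, 0], [0, 0, 0], 0.3]
    - [[0, 0, 0], [0, 0, 0], 0.3]

```text
t: 10.7
ee_pos: [0.461, 0.1361, 0.0256]
tool_rot: [0.0, -0.005, 1.0, 0.0]
contact_force: [-4.3, -0.1, 7.0]
gripper_width: 0.602
```

The cassette stands on the counter: the TCP stopped at the predicted 0.0256. I release and rise.

step_arm:
  commands:
    - [[0, 0, 0], [0, 0, -0.7], 0.65]
    - [[0, 0, 0], [0, 0, 0], 0.75]
    - [[0, 0, 0], [0, 0, 0], 0.9]
    - [[0, 0, 0], [0, 0, 0], 1]
    - [[0, 0, 0], [0, 0, 0], 1]

```text
t: 11.12
ee_pos: [0.4608, 0.1361, 0.0255]
tool_rot: [0.0, -0.005, 1.0, 0.0]
contact_force: [-0.4, 0.3, -0.5]
gripper_width: 0.997
```

step_arm:
  commands:
    - [[0, 0, 0], [0, 0, -10], 1]
    - [[0, 0, 0], [0, 0, -30], 1]
    - [[0, 0, 0], [0, 0, -35], 1]
    - [[0, 0, 0], [0, 0, -35], 1]
    - [[0, 0, 0], [0, 0, -35], 1]

```text
t: 11.53
ee_pos: [0.4603, 0.1361, 0.1728]
tool_rot: [0.0, -0.005, 1.0, 0.0]
contact_force: [0.2, 1.1, 0.5]
gripper_width: 0.997
```

step_arm:
  commands:
    - [[0, 0, 0], [-20, 0, -35], 1]
    - [[0, 0, 0], [-20, 0, 0], 1]
    - [[0, 0, 0], [0, 0, 0], 1]
    - [[0, 0, 0], [0, 0, 0], 1]

```text
t: 11.87
ee_pos: [0.5012, 0.1363, 0.2063]
tool_rot: [0.0, -0.004, 1.0, 0.0]
contact_force: [0.7, -0.0, -0.4]
gripper_width: 0.999
```

```bash
python3 g.py .461 .136 .2 4.712
python3 - <<'E'
from h import *
import pickle
o=get_obs();im=get_image("wrist");pickle.dump(o,open("w9.pkl","wb"));cv2.imwrite("pics/w9.png",im)
t=get_image("top");cv2.imwrite("pics/t9.png",t)
c=cam("wrist",o);print(proj(c,[[.461,.136,.064],[.484,.162,.064],[.438,.11,.064]]))
c=cam("top",o);print(proj(c,[[.461,.136,.064],[.484,.162,.064],[.438,.11,.064]]))
E
```

```text
pos [0.5012 0.1363 0.2063] psi now -3.1326404982842595 tilt z [ 0.0004  0.0002 -1.    ] F [ 0.7097 -0.0361 -0.3665] w 0.999 t 11.8667 q [ 0.0133 -0.1467 -0.1956  1.5214  0.0002  0.0044]
turn [-0.0002  0.0005 -1.5615] shift mm now axes [40.2143  0.0138  6.2754] after-turn axes [ 0.3606 40.2099  6.2933]
[[288.01093988 146.82667109]
 [319.57559354 175.55670379]
 [255.19433502 117.10613847]]
[[275.84889205 261.83119379]
 [265.69059066 252.72660035]
 [286.03572884 270.94573335]]
```

View pics/w9.png

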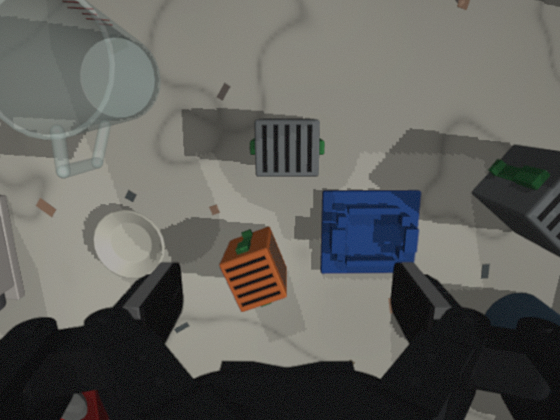

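The cassette stands upright with its buttons sprung out (face 256–319 × 118–177, matching prediction). I turn a quarter to take it by the plain x faces.

step_arm:
  commands:
    - [[0, 0, -0.12], [0, 0, 0], 1]
    - [[0, 0, -0.12], [0, 0, 0], 1]
    - [[0, 0, -0.12], [0, 0, 0], 1]
    - [[0, 0, -0.12], [0, 0, 0], 1]
    - [[0, 0, -0.12], [0, 0, 0], 1]

```text
t: 12.38
ee_pos: [0.4996, 0.1365, 0.2051]
tool_rot: [-0.0, -0.303, 0.953, 0.0]
contact_force: [-0.2, 0.8, -0.3]
gripper_width: 0.997
```

step_arm:
  commands:
    - [[0, 0, -0.12], [0, 0, 0], 1]
    - [[0, 0, -0.12], [0, 0, 0], 1]
    - [[0, 0, -0.12], [0, 0, 0], 1]
    - [[0, 0, -0.12], [0, 0, 0], 1]
    - [[0, 0, -0.12], [0, 0, 0], 1]

```text
t: 12.8
ee_pos: [0.4996, 0.1365, 0.2051]
tool_rot: [-0.0, -0.571, 0.821, 0.0]
contact_force: [0.3, -0.2, 0.1]
gripper_width: 1.001
```

step_arm:
  commands:
    - [[0, 0, -0.12], [0, 0, 0], 1]
    - [[0, 0, -0.12], [0, 0, 0], 1]
    - [[0, 0, -0.12], [0, 0, 0], 1]
    - [[0, 0, 0], [0, 0, 0], 1]
    - [[0, 0, 0], [0, 0, 0], 1]

```text
t: 13.22
ee_pos: [0.5, 0.1365, 0.2052]
tool_rot: [-0.0, -0.705, 0.709, 0.0]
contact_force: [-0.1, 0.5, -0.5]
gripper_width: 0.996
```

```bash
python3 g.py .461 .136 .11 4.721
```

```text
pos [0.5    0.1365 0.2052] psi now -1.5761246757707223 tilt z [-0.0007  0.0002 -1.    ] F [-0.0651  0.506  -0.5257] w 0.996 t 13.2167 q [ 0.0136 -0.1488 -0.1995  1.5208  0.0002 -1.5518]
turn [ 0.0007  0.0002 -0.0139] shift mm now axes [ 0.7192 38.9196 95.2377] after-turn axes [ 0.156  38.9935 95.21  ]
```

step_arm:
  commands:
    - [[0, 0, -0.0139], [0, 0, 0], 1]
    - [[0, 0, 0], [0, 39, 0], 1]
    - [[0, 0, 0], [0, 0, 40], 1]
    - [[0, 0, 0], [0, 0, 40], 1]
    - [[0, 0, 0], [0, 0, 0], 1]

```text
t: 13.63
ee_pos: [0.457, 0.136, 0.1182]
tool_rot: [0.003, 0.711, -0.703, -0.004]
contact_force: [-2.1, 0.0, -1.7]
gripper_width: 1.003
```

```bash
python3 g.py .461 .136 .028 4.721
python3 - <<'E'
from h import *
o=get_obs();cv2.imwrite("pics/w10.png",get_image("wrist"))
print(proj(cam("wrist",o),[[.461,.136,.064],[.484,.162,.064],[.438,.11,.064]]))
E
```

```text
pos [0.457  0.136  0.1182] psi now -1.560622001207925 tilt z [-0.01    0.0001 -0.9999] F [-2.067   0.0128 -1.6503] w 1.003 t 13.6333 q [ 0.0138 -0.2568 -0.452   1.3856  0.0002 -1.5672]
turn [0.01   0.0002 0.0016] shift mm now axes [ 0.0228 -4.9136 90.1623] after-turn axes [ 0.0012 -4.0105 90.207 ]
[[280.15324011 232.48952361]
 [242.1417124  272.68925551]
 [320.76133682 189.47787538]]
```

View pics/w10.png

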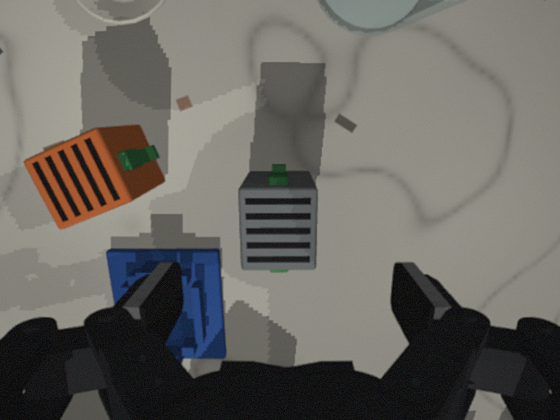

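step_arm:
  commands:
    - [[0, 0, 0], [0, 0, 20], 1]
    - [[0, 0, 0], [0, 0, 0], 1]
    - [[0, 0, 0], [0, 0, 0], 1]

```text
t: 13.93
ee_pos: [0.4622, 0.136, 0.1071]
tool_rot: [-0.0, 0.711, -0.703, 0.0]
contact_force: [-0.3, 0.1, 0.2]
gripper_width: 0.999
```

```bash
python3 g.py .461 .136 .028 4.721
python3 - <<'E'
from h import *
o=get_obs();cv2.imwrite("pics/w11.png",get_image("wrist"))
print(proj(cam("wrist",o),[[.461,.136,.064],[.484,.162,.064],[.438,.11,.064]]))
E
```

```text
pos [0.4622 0.136  0.1071] psi now -1.5593979111001035 tilt z [ 0.0005  0.0002 -1.    ] F [-0.3462  0.0719  0.1787] w 0.999 t 13.9333 q [ 0.0136 -0.2508 -0.4672  1.3539  0.0002 -1.5686]
turn [-0.0005  0.0002  0.0028] shift mm now axes [-0.0366  1.189  79.0609] after-turn axes [-0.0497  1.1518 79.0615]
[[290.08036333 239.0594116 ]
 [249.70882367 280.89875616]
 [333.40573692 194.00872173]]
```

View pics/w11.png

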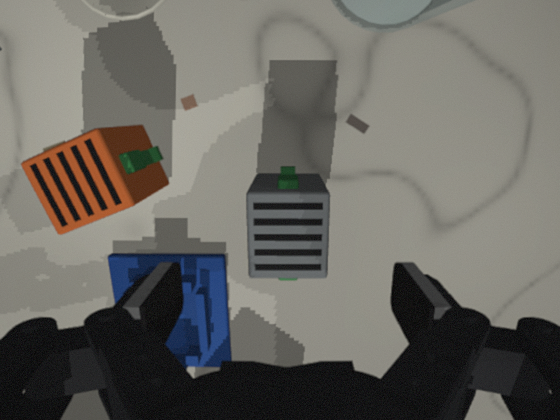

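step_arm:
  commands:
    - [[0, 0, 0.002], [0.5, 0, 30], 1]
    - [[0, 0, 0], [0, 0, 30], 1]
    - [[0, 0, 0], [0, 0, 14], 1]
    - [[0, 0, 0], [0, 0, 4], 1]
    - [[0, 0, 0], [0, 0, 0], 1]

```text
t: 14.4
ee_pos: [0.4619, 0.1355, 0.0281]
tool_rot: [0.0, 0.711, -0.704, -0.0]
contact_force: [-0.2, 0.5, -0.3]
gripper_width: 1.0
```

step_arm:
  commands:
    - [[0, 0, 0], [0, 0, 0], 1]
    - [[0, 0, 0], [0, 0, 0], 0.8]
    - [[0, 0, 0], [0, 0, 0], 0.65]
    - [[0, 0, 0], [0, 0, 0], 0.6]
    - [[0, 0, 0], [0, 0, 0], 0.58]
  squeeze: 30

```text
t: 14.82
ee_pos: [0.4621, 0.1355, 0.0281]
tool_rot: [-0.0, 0.711, -0.703, 0.0]
contact_force: [-0.1, -0.1, 0.2]
gripper_width: 0.58
```

```bash
python3 g.py .461 .136 .028 4.721
python3 - <<'E'
from h import *
o=get_obs();cv2.imwrite("pics/w12.png",get_image("wrist"))
E
```

```text
pos [0.4621 0.1355 0.0281] psi now -1.5606152604994248 tilt z [ 0.0009  0.0002 -1.    ] F [-0.0814 -0.1078  0.1875] w 0.58 t 14.8167 q [ 0.0126 -0.1977 -0.5679  1.1997  0.0002 -1.5684]
turn [-0.0009  0.0002  0.0016] shift mm now axes [-0.5219  1.1402  0.0903] after-turn axes [-0.5201  1.1409  0.0912]
```

View pics/w12.png

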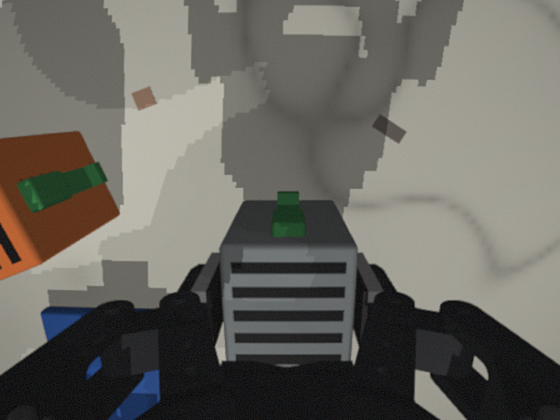

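Jaws straddle the cassette almost evenly. I close.

step_arm:
  commands:
    - [[0, 0, 0], [0, 0, 0], 0.5]
    - [[0, 0, 0], [0, 0, 0], 0.4]
    - [[0, 0, 0], [0, 0, 0], 0.3]
    - [[0, 0, 0], [0, 0, 0], 0.3]
  squeeze: 40

```text
t: 15.2
ee_pos: [0.4619, 0.1355, 0.0279]
tool_rot: [-0.0, 0.711, -0.703, 0.0]
contact_force: [-2.0, 0.8, 6.0]
gripper_width: 0.532
```

step_arm:
  commands:
    - [[0, 0, 0], [0, 0, -10], 0.3]
    - [[0, 0, 0], [0, 0, -25], 0.3]
    - [[0, 0, 0], [0, 0, -35], 0.3]
    - [[0, 0, 0], [0, 0, -35], 0.3]
    - [[0, 0, 0], [0, 0, -35], 0.3]

```text
t: 15.62
ee_pos: [0.4609, 0.1355, 0.1689]
tool_rot: [0.0, 0.711, -0.703, -0.0]
contact_force: [1.2, -0.8, -2.1]
gripper_width: 0.534
```

step_arm:
  commands:
    - [[0, 0, 0], [0, 0, -35], 0.3]
    - [[0, 0, 0], [0, 0, -20], 0.3]
    - [[0, 0, 0], [0, 0, 0], 0.3]
    - [[0, 0, 0], [0, 0, 0], 0.3]

```text
t: 15.95
ee_pos: [0.4621, 0.1354, 0.2232]
tool_rot: [-0.001, 0.711, -0.703, 0.0]
contact_force: [0.3, 0.5, -3.9]
gripper_width: 0.532
```

```bash
python3 g.py .574 -.284 .22 4.694
python3 - <<'E'
from h import *
o=get_obs();cv2.imwrite("pics/w13.png",get_image("wrist"))
E
```

```text
pos [0.4621 0.1354 0.2232] psi now -1.5605439852456882 tilt z [ 0.0014  0.0002 -1.    ] F [ 0.3073  0.5298 -3.907 ] w 0.532 t 15.95 q [ 0.0125 -0.2626 -0.2666  1.5654  0.0002 -1.5686]
turn [-0.0014  0.0002  0.0286] shift mm now axes [ 420.5624 -107.554     3.2514] after-turn axes [ 417.3091 -119.5583    3.1793]
```

View pics/w13.png

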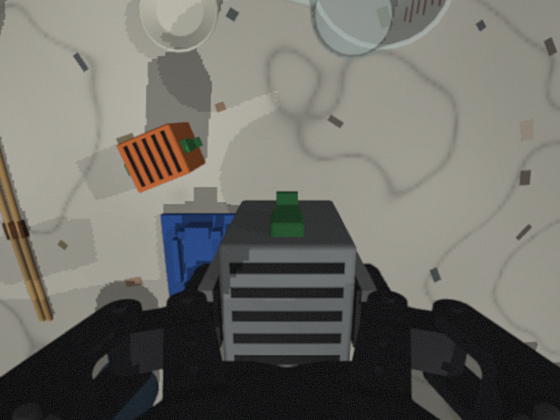

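step_arm:
  commands:
    - [[0, 0, 0.0286], [0, 0, 0], 0.3]
    - [[0, 0, 0], [38, -10.9, 0], 0.3]
    - [[0, 0, 0], [38, -10.9, 0], 0.3]
    - [[0, 0, 0], [38, -10.9, 0], 0.3]
    - [[0, 0, 0], [38, -10.9, 0], 0.3]

```text
t: 16.42
ee_pos: [0.5016, -0.0185, 0.2201]
tool_rot: [-0.001, -0.701, 0.713, 0.002]
contact_force: [1.3, 0.5, -3.0]
gripper_width: 0.53
```

step_arm:
  commands:
    - [[0, 0, 0], [38, -10.9, 0], 0.3]
    - [[0, 0, 0], [38, -10.9, 0], 0.3]
    - [[0, 0, 0], [38, -10.9, 0], 0.3]
    - [[0, 0, 0], [38, -10.9, 0], 0.3]
    - [[0, 0, 0], [38, -10.9, 0], 0.3]

```text
t: 16.83
ee_pos: [0.5526, -0.2097, 0.2197]
tool_rot: [-0.0, -0.7, 0.714, 0.002]
contact_force: [0.1, 0.0, -1.4]
gripper_width: 0.534
```

step_arm:
  commands:
    - [[0, 0, 0], [38, -10.9, 0], 0.3]
    - [[0, 0, 0], [37, -10.5, 0], 0.3]
    - [[0, 0, 0], [0, 0, 0], 0.3]
    - [[0, 0, 0], [0, 0, 0], 0.3]
    - [[0, 0, 0], [0, 0, 0], 0.3]

```text
t: 17.25
ee_pos: [0.5727, -0.2831, 0.2201]
tool_rot: [-0.0, -0.7, 0.714, 0.002]
contact_force: [0.4, 0.3, -2.9]
gripper_width: 0.537
```

```bash
python3 g.py .574 -.284 .12 4.694
python3 - <<'E'
from h import *
import pickle
o=get_obs();cv2.imwrite("pics/w14.png",get_image("wrist"));pickle.dump(o,open("w14.pkl","wb"))
E
```

```text
pos [ 0.5727 -0.2831  0.2201] psi now -1.5896583445748746 tilt z [-0.0029  0.0027 -1.    ] F [ 0.3706  0.3001 -2.8924] w 0.537 t 17.25 q [-0.6636  0.2279  0.2131  1.56    0.0004 -2.2155]
turn [ 0.003   0.0027 -0.0005] shift mm now axes [  1.169   -1.6546 100.0453] after-turn axes [  0.9009  -1.3562 100.0526]
```

View pics/w14.png

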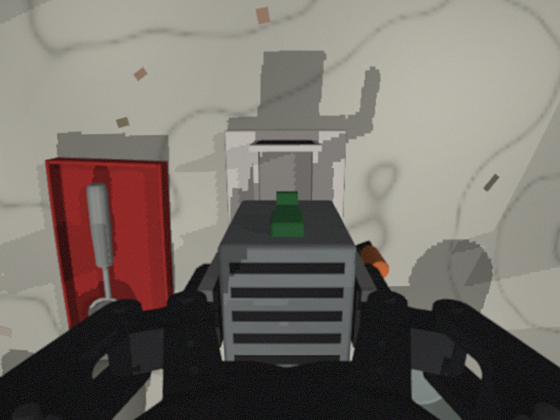

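Run:
```python
from h import *
im=cv2.imread("pics/w14.png");crop(im,215,120,145,85,5.5,"pics/w14c.png")
```

```text
(no output)
```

View pics/w14c.png

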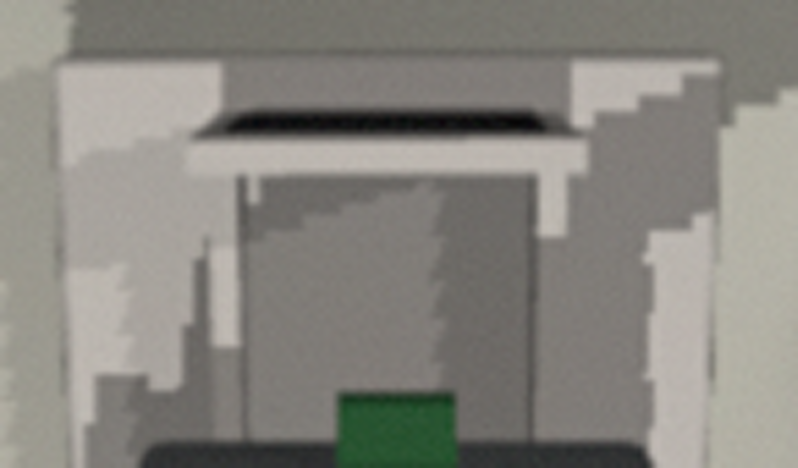

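Run:
```python
from h import *
import pickle
np.set_printoptions(precision=4,suppress=True)
c=cam("wrist",pickle.load(open("w14.pkl","rb")))
f=lambda p,x,y,s=5.5:np.array(p)/s+[x,y]-0.5+0.5/s
print("foot",onz(c,f([(55,60),(718,62)],215,120),.012))
print("wall inner",onz(c,f([(188,178),(588,178)],215,120),.07))
print("wall outer",onz(c,f([(190,137),(588,137)],215,120),.07))
print("floor edges",onz(c,f([(246,300),(532,300)],215,120),.012))
```

```text
foot [[ 0.6322 -0.3359  0.012 ]
 [ 0.5145 -0.3333  0.012 ]]
wall inner [[ 0.6034 -0.3205  0.07  ]
 [ 0.5434 -0.3193  0.07  ]]
wall outer [[ 0.6028 -0.3266  0.07  ]
 [ 0.5434 -0.3254  0.07  ]]
floor edges [[ 0.5999 -0.2921  0.012 ]
 [ 0.5477 -0.2911  0.012 ]]
```

Run:
```python
from h import *
import pickle
np.set_printoptions(precision=4,suppress=True)
o=pickle.load(open("w14.pkl","rb"));c=cam("wrist",o);im=cv2.imread("pics/w14.png");crop(im,205,190,160,90,5,"pics/w14d.png")
T=T_tool(o)
z=o["ee_pos"][2]+.036
X=onz(c,[(221.5,247),(354,247),(288,247)],z); print((X-T[:3,3])@T[:3,:3]*1e3)
```

```text
[[ 26.0021 -21.865  -36.1353]
 [ 25.9306  20.8446 -36.0078]
 [ 26.0003  -0.4509 -36.0715]]
```

View pics/w14d.png

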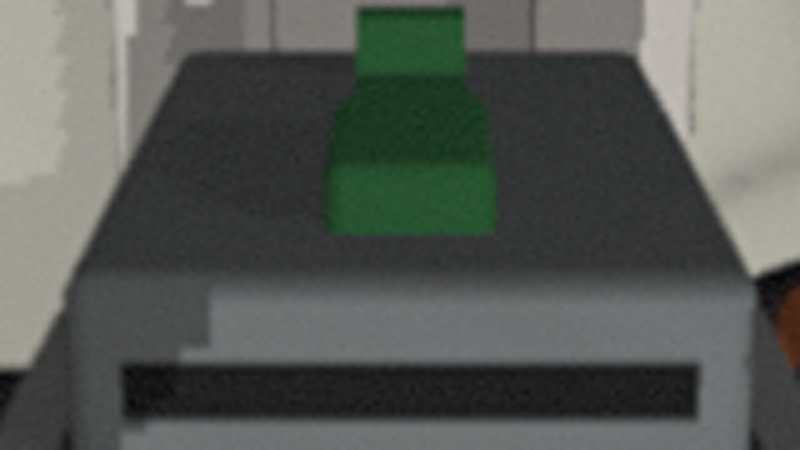

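```bash
python3 g.py .5737 -.2845 .12 4.692
```

```text
pos [ 0.5729 -0.2826  0.2209] psi now -1.5887376822323762 tilt z [-0.0019  0.0019 -1.    ] F [-0.3072  0.2468 -2.8591] w 0.53 t 17.3 q [-0.6627  0.2264  0.213   1.5601  0.0003 -2.2155]
turn [0.002  0.0019 0.0024] shift mm now axes [  2.085   -1.008  100.9106] after-turn axes [  1.8914  -0.813  100.9162]
```

step_arm:
  commands:
    - [[0.002, 0.002, 0.0024], [1.9, -0.8, 0], 0.3]
    - [[0, 0, 0], [0, 0, 30], 0.3]
    - [[0, 0, 0], [0, 0, 35], 0.3]
    - [[0, 0, 0], [0, 0, 25], 0.3]
    - [[0, 0, 0], [0, 0, 15], 0.3]

```text
t: 17.72
ee_pos: [0.5733, -0.2837, 0.114]
tool_rot: [-0.0, -0.7, 0.714, 0.0]
contact_force: [-1.2, 0.8, -3.0]
gripper_width: 0.529
```

step_arm:
  commands:
    - [[0, 0, 0], [0, 0, 0], 0.3]
    - [[0, 0, 0], [0, 0, 0], 0.3]
    - [[0, 0, 0], [0, 0, 0], 0.3]

```text
t: 17.97
ee_pos: [0.5752, -0.2858, 0.1193]
tool_rot: [0.0, -0.7, 0.714, -0.003]
contact_force: [-0.4, 1.4, -1.5]
gripper_width: 0.536
```

```bash
python3 g.py .5737 -.2845 .04 4.692
```

```text
pos [ 0.5752 -0.2858  0.1193] psi now -1.5908935279089618 tilt z [ 0.0039 -0.0034 -1.    ] F [-0.3963  1.401  -1.4728] w 0.536 t 17.9667 q [-0.6641  0.2338  0.0372  1.3691 -0.0003 -2.2148]
turn [-0.0039 -0.0033  0.0003] shift mm now axes [-1.511   1.88   79.3188] after-turn axes [-1.2493  1.5692 79.3301]
```

step_arm:
  commands:
    - [[0, 0, 0], [0, 0, 0], 0.3]
    - [[0, 0, 0], [0, 0, 0], 0.3]
    - [[0, 0, 0], [0, 0, 0], 0.3]

```text
t: 18.22
ee_pos: [0.575, -0.2862, 0.1186]
tool_rot: [0.0, -0.7, 0.714, -0.002]
contact_force: [0.7, -0.4, -1.9]
gripper_width: 0.531
```

```bash
python3 g.py .5737 -.2845 .04 4.692
```

```text
pos [ 0.575  -0.2862  0.1186] psi now -1.591558968876344 tilt z [ 0.0033 -0.003  -1.    ] F [ 0.6636 -0.3865 -1.8805] w 0.531 t 18.2167 q [-0.6648  0.2348  0.0371  1.3686 -0.0003 -2.2149]
turn [-0.0034 -0.0029 -0.0004] shift mm now axes [-1.894   1.6213 78.6006] after-turn axes [-1.6645  1.3528 78.6108]
```

step_arm:
  commands:
    - [[-0.003, -0.003, 0], [-1.6, 1.3, 0], 0.3]
    - [[0, 0, 0], [0, 0, 8], 0.3]
    - [[0, 0, 0], [0, 0, 8], 0.3]
    - [[0, 0, 0], [0, 0, 0], 0.3]
    - [[0, 0, 0], [0, 0, 0], 0.3]

```text
t: 18.63
ee_pos: [0.5726, -0.2837, 0.1]
tool_rot: [-0.0, -0.7, 0.714, 0.002]
contact_force: [-0.2, -0.6, -3.0]
gripper_width: 0.536
```

```bash
python3 g.py .5737 -.2845 .04 4.692
```

```text
pos [ 0.5726 -0.2837  0.1   ] psi now -1.5916103557683494 tilt z [-0.0027  0.0026 -1.    ] F [-0.2496 -0.6212 -3.0349] w 0.536 t 18.6333 q [-0.6644  0.2426  0.012   1.3438  0.0004 -2.2144]
turn [ 0.0027  0.0025 -0.0004] shift mm now axes [ 0.9655 -1.3218 59.9608] after-turn axes [ 0.8159 -1.158  59.9664]
```

step_arm:
  commands:
    - [[0.001, 0.001, 0], [0.4, -0.5, 6], 0.3]
    - [[0, 0, 0], [0, 0, 7], 0.3]
    - [[0, 0, 0], [0, 0, 7], 0.3]
    - [[0, 0, 0], [0, 0, 6], 0.3]
    - [[0, 0, 0], [0, 0, 2], 0.3]

```text
t: 19.05
ee_pos: [0.573, -0.284, 0.0715]
tool_rot: [-0.0, -0.7, 0.714, 0.001]
contact_force: [0.5, 0.8, -2.6]
gripper_width: 0.533
```

```bash
python3 g.py .5737 -.2845 .04 4.692
python3 - <<'E'
from h import *
cv2.imwrite("pics/w15.png",get_image("wrist"))
E
```

```text
pos [ 0.573  -0.284   0.0715] psi now -1.5915634078106309 tilt z [-0.0017  0.0015 -1.    ] F [ 0.4686  0.8427 -2.5949] w 0.533 t 19.05 q [-0.6643  0.2571 -0.0236  1.2923  0.0001 -2.2143]
turn [ 0.0017  0.0014 -0.0004] shift mm now axes [ 0.5147 -0.7379 31.5322] after-turn axes [ 0.4702 -0.6848 31.5341]
```

View pics/w15.png

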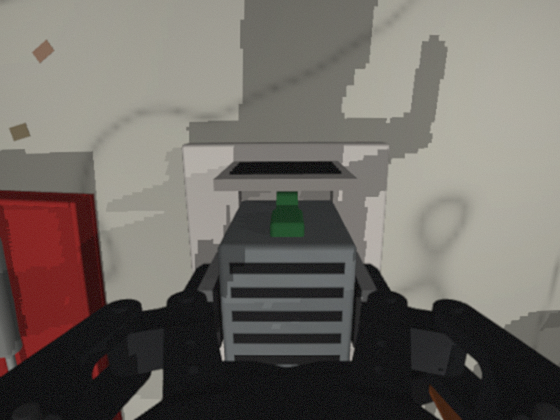

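step_arm:
  commands:
    - [[0.001, 0.001, 0], [0.4, -0.4, 5], 0.3]
    - [[0, 0, 0], [0, 0, 6], 0.3]
    - [[0, 0, 0], [0, 0, 5], 0.3]
    - [[0, 0, 0], [0, 0, 4], 0.3]
    - [[0, 0, 0], [0, 0, 0], 0.3]

```text
t: 19.52
ee_pos: [0.5735, -0.2845, 0.052]
tool_rot: [-0.0, -0.7, 0.714, 0.0]
contact_force: [0.2, 0.4, -2.9]
gripper_width: 0.535
```

step_arm:
  commands:
    - [[0, 0, 0], [0, 0, 3], 0.3]
    - [[0, 0, 0], [0, 0, 3], 0.3]
    - [[0, 0, 0], [0, 0, 2], 0.3]
    - [[0, 0, 0], [0, 0, 1], 0.3]
    - [[0, 0, 0], [0, 0, 0], 0.3]

```text
t: 19.93
ee_pos: [0.574, -0.2849, 0.044]
tool_rot: [-0.0, -0.7, 0.714, -0.0]
contact_force: [0.0, -0.6, -3.0]
gripper_width: 0.536
```

```bash
python3 g.py .5737 -.2845 .04 4.692
```

```text
pos [ 0.574  -0.2849  0.044 ] psi now -1.5915498506103913 tilt z [ 0.0006 -0.0006 -1.    ] F [ 0.0214 -0.6224 -2.9869] w 0.536 t 19.9333 q [-0.6643  0.2749 -0.0539  1.2411 -0.0001 -2.2144]
turn [-0.0006 -0.0006 -0.0004] shift mm now axes [-0.3923  0.2901  4.0345] after-turn axes [-0.3899  0.2874  4.0349]
```

No side forces; the underside is inside the lips. The last millimetres go slowly.

step_arm:
  commands:
    - [[0, 0, 0], [0, 0, 1.5], 0.3]
    - [[0, 0, 0], [0, 0, 1.2], 0.3]
    - [[0, 0, 0], [0, 0, 0.8], 0.3]
    - [[0, 0, 0], [0, 0, 0], 0.3]
    - [[0, 0, 0], [0, 0, 0], 0.3]

```text
t: 20.35
ee_pos: [0.5741, -0.2849, 0.0408]
tool_rot: [0.0, -0.7, 0.714, -0.001]
contact_force: [-0.3, 0.5, -2.1]
gripper_width: 0.532
```

step_arm:
  commands:
    - [[0, 0, 0], [0, 0, 0.7], 0.3]
    - [[0, 0, 0], [0, 0, 0.5], 0.3]
    - [[0, 0, 0], [0, 0, 0], 0.3]
    - [[0, 0, 0], [0, 0, 0], 0.3]

```text
t: 20.68
ee_pos: [0.5742, -0.2851, 0.0399]
tool_rot: [0.0, -0.7, 0.714, -0.001]
contact_force: [-1.4, 0.6, 1.3]
gripper_width: 0.532
```

Floor contact at TCP 0.0399, where 0.040 was expected. I press slightly, then release.

step_arm:
  commands:
    - [[0, 0, 0], [0, 0, 0.4], 0.3]
    - [[0, 0, 0], [0, 0, 0], 0.3]
    - [[0, 0, 0], [0, 0, 0], 0.55]
    - [[0, 0, 0], [0, 0, 0], 0.65]
    - [[0, 0, 0], [0, 0, 0], 0.7]

```text
t: 21.1
ee_pos: [0.5742, -0.285, 0.0392]
tool_rot: [0.0, -0.7, 0.714, -0.001]
contact_force: [0.3, -0.8, -0.7]
gripper_width: 0.7
```

```bash
python3 g.py .5737 -.2845 .04 4.692
python3 - <<'E'
from h import *
cv2.imwrite("pics/w16.png",get_image("wrist"));crop(get_image("scene"),90,130,160,120,5,"pics/s16.png")
E
```

```text
pos [ 0.5742 -0.285   0.0392] psi now -1.5915791551220198 tilt z [ 0.0012 -0.001  -1.    ] F [ 0.2853 -0.8398 -0.7445] w 0.7 t 21.1 q [-0.6643  0.2785 -0.0588  1.232  -0.     -2.2143]
turn [-0.0012 -0.0009 -0.0004] shift mm now axes [-0.5237  0.5437 -0.7903] after-turn axes [-0.5246  0.5444 -0.7891]
```

View pics/w16.png

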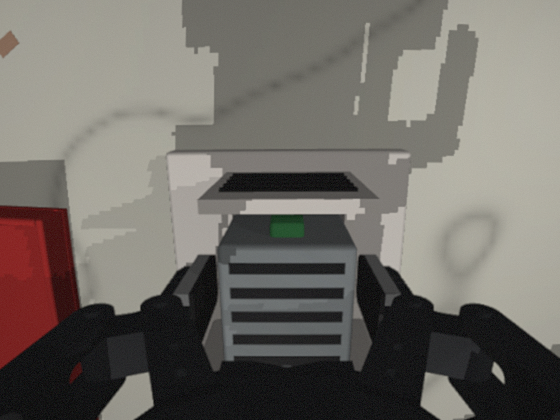

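View pics/s16.png

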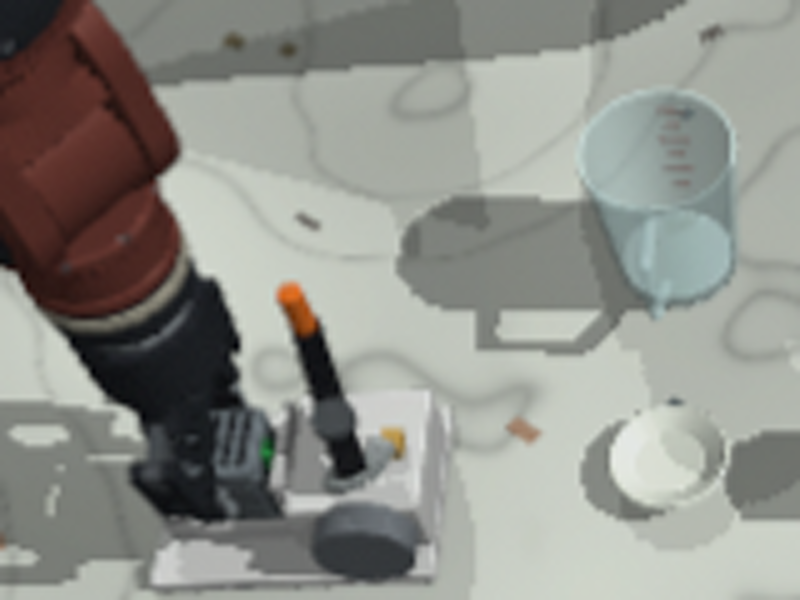

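Cassette is seated behind the far wall and the fingers are clear. I open further and rise.

step_arm:
  commands:
    - [[0, 0, 0], [0, 0, -5], 0.85]
    - [[0, 0, 0], [0, 0, -15], 0.85]
    - [[0, 0, 0], [0, 0, -30], 0.85]
    - [[0, 0, 0], [0, 0, -35], 0.85]
    - [[0, 0, 0], [0, 0, -40], 0.85]

```text
t: 21.62
ee_pos: [0.5731, -0.2842, 0.1644]
tool_rot: [-0.0, -0.7, 0.714, 0.001]
contact_force: [-0.1, -0.4, -0.3]
gripper_width: 0.853
```

step_arm:
  commands:
    - [[0, 0, 0], [0, 0, -40], 0.85]
    - [[0, 0, 0], [0, 0, -30], 0.85]
    - [[0, 0, 0], [0, 0, 0], 0.85]
    - [[0, 0, 0], [0, 0, 0], 0.85]

```text
t: 21.95
ee_pos: [0.5749, -0.2856, 0.237]
tool_rot: [0.0, -0.7, 0.714, -0.003]
contact_force: [-0.5, 0.3, -0.7]
gripper_width: 0.85
```

```bash
python3 g.py .505 -.236 .2 3.51
python3 - <<'E'
from h import *
import pickle
o=get_obs();cv2.imwrite("pics/w17.png",get_image("wrist"));pickle.dump(o,open("w17.pkl","wb"))
t=get_image("top");cv2.imwrite("pics/t17.png",t);s=get_image("scene");cv2.imwrite("pics/s17.png",s)
E
```

```text
pos [ 0.5749 -0.2856  0.237 ] psi now -1.5915515041583856 tilt z [ 0.0045 -0.0036 -1.    ] F [-0.5119  0.3037 -0.6544] w 0.85 t 21.95 q [-0.6643  0.2288  0.245   1.5812 -0.0001 -2.2143]
turn [-0.0061 -0.0004  1.1816] shift mm now axes [-48.227   71.0949  36.5235] after-turn axes [47.3747 71.4108 37.0194]
```

View pics/w17.png

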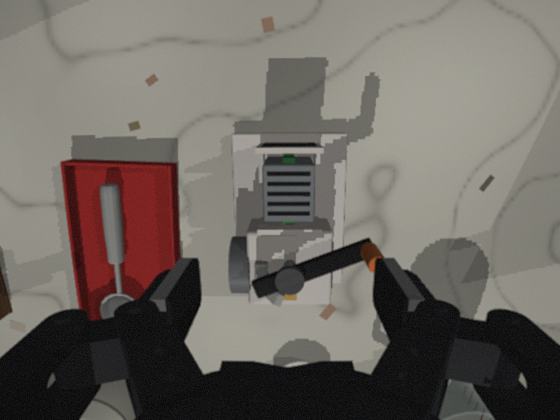

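View pics/s17.png

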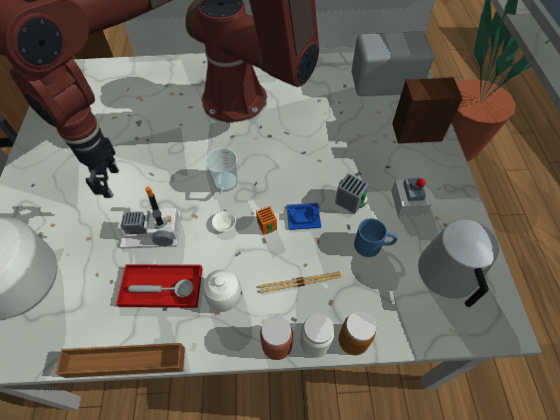

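Run:
```python
from h import *
w=cv2.imread("pics/w17.png");t=cv2.imread("pics/t17.png");s=cv2.imread("pics/s17.png")
a=cv2.resize(w[140:310,225:395],None,fx=3.5,fy=3.5,interpolation=cv2.INTER_CUBIC)
cv2.imwrite("pics/w17c.png",a); crop(t,375,180,100,75,8,"pics/t17c.png")
```

```text
(no output)
```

View pics/w17c.png

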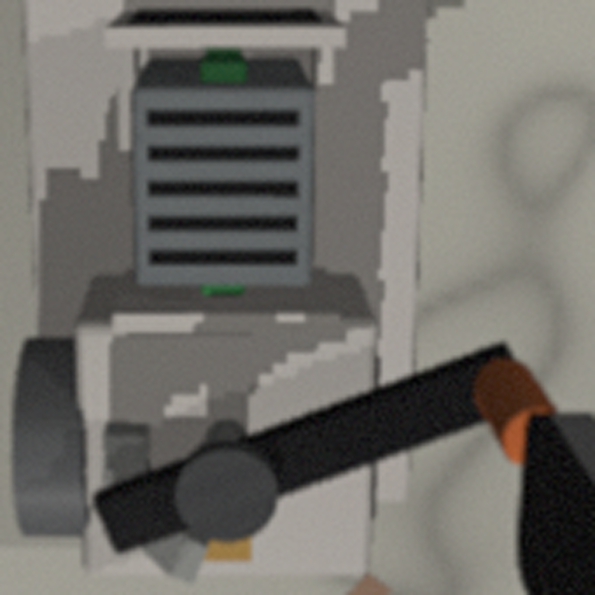

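View pics/t17c.png

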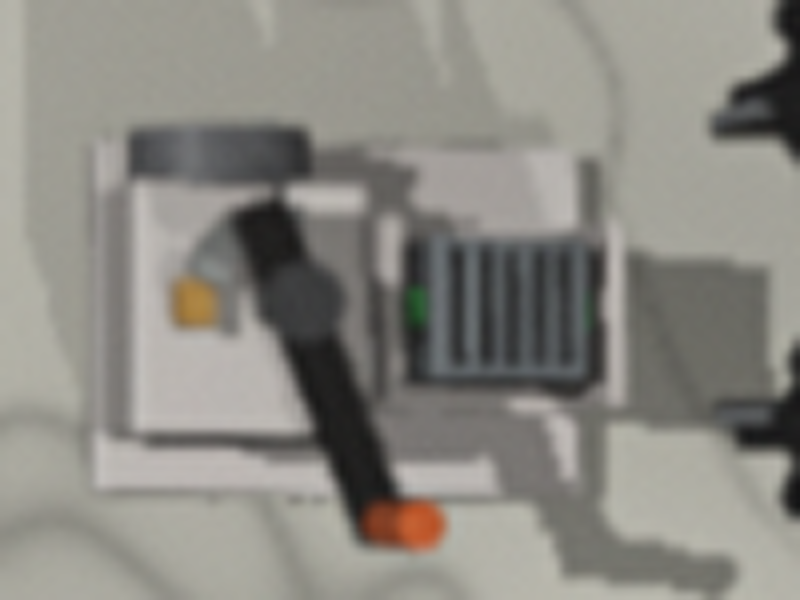

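Run:
```python
from h import *
import pickle
np.set_printoptions(precision=4,suppress=True)
c=cam("wrist",pickle.load(open("w17.pkl","rb")));ct=cam("top")
f=lambda p,x,y,s:np.array(p)/s+[x,y]-0.5+0.5/s
# corners (+x,-y),(-x,-y),(-x,+y),(+x,+y)
W=f([(134,87),(313,87),(309,285),(139,284)],225,140,3.5)
Tt=f([(587,238),(585,378),(430,378),(430,236)],375,180,8)
for a,b in zip(W,Tt): print(tri([c,ct],[a,b]))
X=onz(c,W,.076);print(X,X.mean(0));X=onz(ct,Tt,.076);print(X.mean(0))
print("hub",tri([c,ct],[f((226,492),225,140,3.5),f((302,300),375,180,8)]))
print("post top",onz(ct,[f((420,526),375,180,8)],.125))
```

```text
(array([ 0.5962, -0.3113,  0.072 ]), [np.float64(0.00029566442806643165), np.float64(0.0002956644280663475)])
(array([ 0.551 , -0.3101,  0.0695]), [np.float64(0.0005664039410966536), np.float64(0.0005664039410966179)])
(array([ 0.5516, -0.258 ,  0.0692]), [np.float64(0.0010703830114958506), np.float64(0.0010703830114958978)])
(array([ 0.597 , -0.2592,  0.0698]), [np.float64(0.00034831547110213574), np.float64(0.0003483154711021177)])
[[ 0.5962 -0.3118  0.076 ]
 [ 0.5521 -0.3109  0.076 ]
 [ 0.5532 -0.2599  0.076 ]
 [ 0.5969 -0.2611  0.076 ]] [ 0.5746 -0.2859  0.076 ]
[ 0.5731 -0.2824  0.076 ]
hub (array([ 0.575 , -0.2092,  0.0905]), [np.float64(0.0005238945886833863), np.float64(0.0005238945886831668)])
post top [[ 0.5032 -0.2335  0.125 ]]
```

The cassette stands in the bay, centre (0.574,−0.284), not proud. The pivot is at (0.575,−0.2095) and the post at (0.504,−0.2355), 75.6 mm apart against 75 expected. I turn the jaws to straddle the post.

step_arm:
  commands:
    - [[0, 0, 0.12], [0, 0, 0], 0.6]
    - [[0, 0, 0.12], [0, 0, 0], 0.6]
    - [[0, 0, 0.12], [0, 0, 0], 0.6]
    - [[0, 0, 0.12], [0, 0, 0], 0.6]
    - [[0, 0, 0.12], [0, 0, 0], 0.6]

```text
t: 22.52
ee_pos: [0.5732, -0.2843, 0.2322]
tool_rot: [-0.0, -0.455, 0.891, 0.001]
contact_force: [-0.5, 0.9, 1.3]
gripper_width: 0.597
```

step_arm:
  commands:
    - [[0, 0, 0.12], [0, 0, 0], 0.6]
    - [[0, 0, 0.12], [0, 0, 0], 0.6]
    - [[0, 0, 0.12], [0, 0, 0], 0.6]
    - [[0, 0, 0.12], [0, 0, 0], 0.6]
    - [[0, 0, 0.12], [0, 0, 0], 0.6]

```text
t: 22.93
ee_pos: [0.5733, -0.2843, 0.2322]
tool_rot: [-0.001, -0.171, 0.985, 0.001]
contact_force: [-0.2, 0.6, 0.4]
gripper_width: 0.603
```

```bash
python3 g.py .504 -.2355 .18 3.493
```

```text
pos [ 0.5733 -0.2843  0.2322] psi now -2.79752303629513 tilt z [-0.0015  0.0011 -1.    ] F [-0.1638  0.649   0.4151] w 0.603 t 22.9333 q [-0.6643  0.2314  0.2392  1.5804 -0.0001 -1.0084]
turn [ 0.0015 -0.001  -0.0073] shift mm now axes [48.692  69.2295 52.3688] after-turn axes [48.2347 69.6639 52.2157]
```

step_arm:
  commands:
    - [[0, 0, -0.007], [0, 0, 0], 0.5]
    - [[0, 0, 0], [24, 35, 0], 0.5]
    - [[0, 0, 0], [24, 35, 0], 0.5]
    - [[0, 0, 0], [0, 0, 30], 0.5]
    - [[0, 0, 0], [0, 0, 20], 0.5]

```text
t: 23.35
ee_pos: [0.5049, -0.2359, 0.1836]
tool_rot: [0.001, -0.18, 0.984, -0.001]
contact_force: [0.5, -0.4, -0.5]
gripper_width: 0.498
```

step_arm:
  commands:
    - [[0, 0, 0], [0, 0, 0], 0.5]
    - [[0, 0, 0], [0, 0, 0], 0.5]
    - [[0, 0, 0], [0, 0, 0], 0.5]
    - [[0, 0, 0], [0, 0, 0], 0.5]

```text
t: 23.68
ee_pos: [0.5064, -0.2374, 0.1853]
tool_rot: [0.001, -0.178, 0.984, -0.001]
contact_force: [-0.3, -0.5, -0.4]
gripper_width: 0.504
```

```bash
python3 g.py .504 -.2355 .107 3.493
python3 - <<'E'
from h import *
o=get_obs();cv2.imwrite("pics/w18.png",get_image("wrist"));print(proj(cam("wrist",o),[[.504,-.2355,.125]]))
E
```

```text
pos [ 0.5064 -0.2374  0.1853] psi now -2.783393514724425 tilt z [ 0.0018 -0.0015 -1.    ] F [-0.3321 -0.4903 -0.387 ] w 0.504 t 23.6833 q [-0.6723 -0.0277 -0.121   1.4751 -0.0001 -1.0305]
turn [-0.0021  0.0012  0.0068] shift mm now axes [ 1.6376  2.7993 78.2708] after-turn axes [ 1.5626  2.6253 78.2784]
[[293.42127473 224.40962727]]
```

View pics/w18.png

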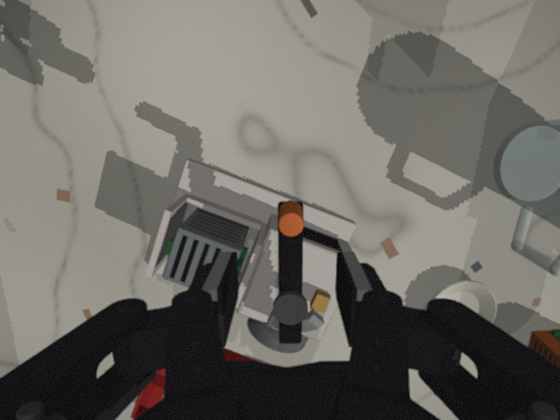

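step_arm:
  commands:
    - [[-0.002, 0.001, 0.006], [3, 1.5, 0], 0.5]
    - [[0, 0, 0], [0, 0, 20], 0.5]
    - [[0, 0, 0], [0, 0, 15], 0.5]
    - [[0, 0, 0], [0, 0, 10], 0.5]
    - [[0, 0, 0], [0, 0, 0], 0.5]

```text
t: 24.15
ee_pos: [0.5014, -0.2359, 0.137]
tool_rot: [-0.001, -0.175, 0.985, 0.002]
contact_force: [-0.9, -0.0, -0.8]
gripper_width: 0.5
```

```bash
python3 g.py .504 -.2355 .107 3.493
python3 - <<'E'
from h import *
o=get_obs();cv2.imwrite("pics/w19.png",get_image("wrist"));print(proj(cam("wrist",o),[[.504,-.2355,.125]]))
E
```

```text
pos [ 0.5014 -0.2359  0.137 ] psi now -2.7905960866172865 tilt z [-0.0033  0.0027 -1.    ] F [-0.9421 -0.0277 -0.8153] w 0.5 t 24.15 q [-0.6758 -0.0267 -0.2076  1.3942  0.0001 -1.0268]
turn [ 0.0037 -0.0021 -0.0004] shift mm now axes [-2.6073 -0.6143 30.0265] after-turn axes [-2.5427 -0.5039 30.0341]
[[288.35085108 263.50279731]]
```

View pics/w19.png

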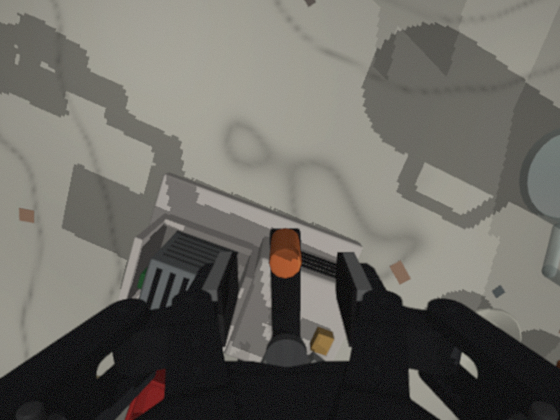

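step_arm:
  commands:
    - [[0.002, 0, 0], [0, 0, 12], 0.5]
    - [[0, 0, 0], [0, 0, 12], 0.5]
    - [[0, 0, 0], [0, 0, 6], 0.5]
    - [[0, 0, 0], [0, 0, 0], 0.4]
    - [[0, 0, 0], [0, 0, 0], 0.32]

```text
t: 24.62
ee_pos: [0.5021, -0.2363, 0.1086]
tool_rot: [-0.0, -0.175, 0.985, -0.0]
contact_force: [0.2, -0.3, 1.3]
gripper_width: 0.322
```

step_arm:
  commands:
    - [[0, 0, 0], [0, 0, 0], 0.32]
    - [[0, 0, 0], [0, 0, 0], 0.32]

```text
t: 24.78
ee_pos: [0.5027, -0.2368, 0.1097]
tool_rot: [0.0, -0.175, 0.985, -0.001]
contact_force: [-0.0, -0.1, 0.4]
gripper_width: 0.317
```

```bash
python3 g.py .504 -.2355 .107 3.493
python3 - <<'E'
from h import *
o=get_obs();cv2.imwrite("pics/w20.png",get_image("wrist"));print(proj(cam("wrist",o),[[.504,-.2355,.125]]));crop(get_image("scene"),90,120,160,120,5,"pics/s20.png")
E
```

```text
pos [ 0.5027 -0.2368  0.1097] psi now -2.7905749632620265 tilt z [ 0.0006 -0.0017 -1.    ] F [-0.0065 -0.1198  0.3725] w 0.317 t 24.7833 q [-0.6751 -0.0195 -0.2503  1.3384 -0.0009 -1.0261]
turn [-0.0018  0.     -0.0004] shift mm now axes [-1.6586  0.7758  2.7045] after-turn axes [-1.6589  0.7702  2.7059]
[[291.95106946 289.30783516]]
```

View pics/w20.png

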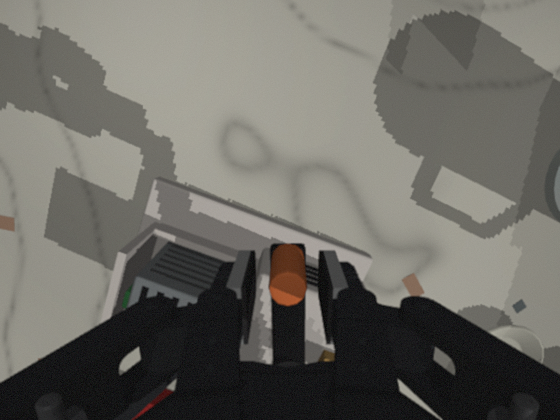

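View pics/s20.png

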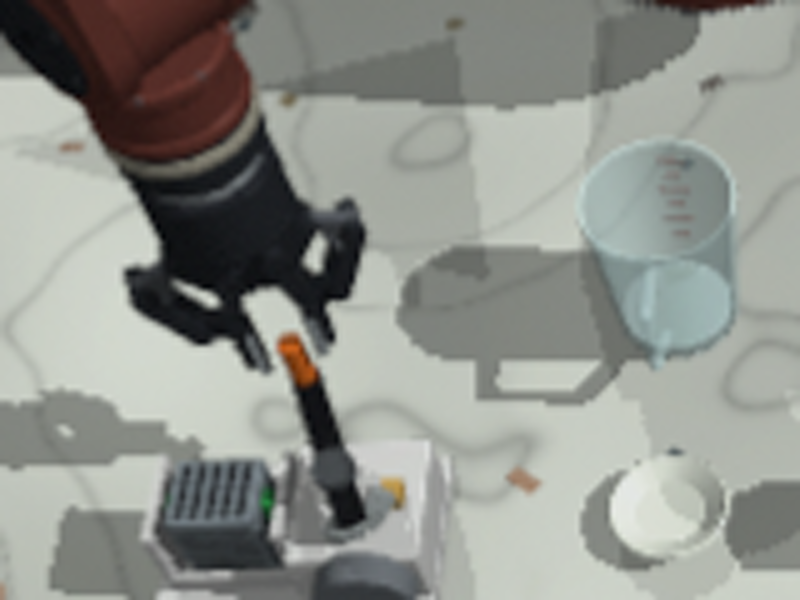

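The post stands between the jaws with room both sides. I swing around the pivot in small arcs.

step_arm:
  commands:
    - [[0, 0, -0.04], [0, -3, 1], 0.32]
    - [[0, 0, -0.07], [0, -5.2, 1], 0.32]
    - [[0, 0, -0.07], [0, -5.2, 0], 0.32]
    - [[0, 0, -0.07], [0, -5.2, 0], 0.32]
    - [[0, 0, 0], [0, 0, 0], 0.32]

```text
t: 25.3
ee_pos: [0.5107, -0.2536, 0.1073]
tool_rot: [-0.0, -0.297, 0.955, -0.0]
contact_force: [-0.6, 0.5, 0.3]
gripper_width: 0.32
```

```bash
cat > a.py <<'E'
from h import *
o=get_obs();T=T_tool(o);d=o["ee_pos"][:2]-[.575,-.2095]
psi=np.arctan2(T[1,0],T[0,0])%(2*np.pi)-np.pi
print("theta tcp",round(np.arctan2(-d[1],-d[0]),3),"tool",round(psi,3),"r",round(np.hypot(*d)*1e3,1),"z",o["ee_pos"][2].round(4),"F",o["contact_force"].round(1),"tilt",T[:2,2].round(4),"w",round(o["gripper_width"],3),"q6",o["joint_pos"][5].round(2))
import sys
if len(sys.argv)>1:
    cv2.imwrite(f"pics/{sys.argv[1]}.png",get_image("wrist"))
E
python3 a.py w21
```

```text
theta tcp 0.601 tool 0.604 r 78.0 z 0.1073 F [-0.6  0.5  0.3] tilt [ 0.0002 -0.001 ] w 0.32 q6 -1.29
```

View pics/w21.png

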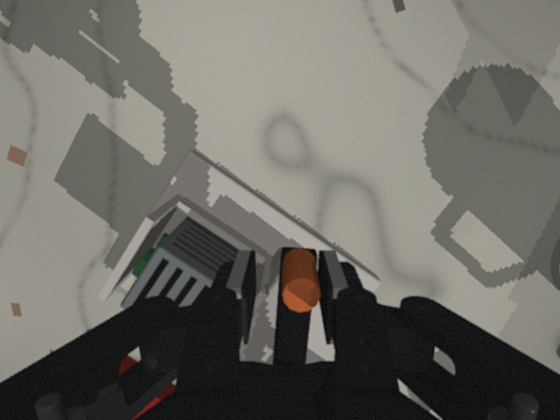

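step_arm:
  commands:
    - [[0, 0, -0.06], [-0.4, -4.6, 0], 0.32]
    - [[0, 0, -0.07], [-0.4, -5.3, 0], 0.32]
    - [[0, 0, -0.07], [-0.4, -5.3, 0], 0.32]
    - [[0, 0, -0.07], [-0.4, -5.3, 0], 0.32]
    - [[0, 0, -0.07], [-0.4, -5.3, 0], 0.32]

```text
t: 25.77
ee_pos: [0.5279, -0.2706, 0.1073]
tool_rot: [-0.001, -0.454, 0.891, 0.0]
contact_force: [-8.7, 3.1, 5.5]
gripper_width: 0.324
```

```bash
python3 a.py w22
```

```text
theta tcp 0.914 tool 0.942 r 77.1 z 0.1073 F [-8.7  3.1  5.5] tilt [-0.0028 -0.0005] w 0.324 q6 -1.63
```

View pics/w22.png

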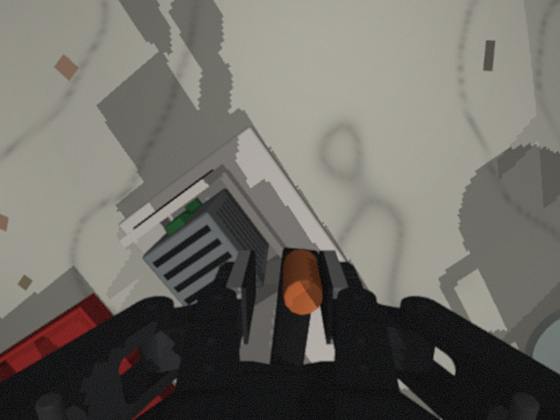

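step_arm:
  commands:
    - [[0, 0, -0.06], [-0.3, -5, 0], 0.32]
    - [[0, 0, -0.06], [-0.3, -5, 0], 0.32]
    - [[0, 0, -0.06], [-0.3, -5, 0], 0.32]
    - [[0, 0, -0.06], [-0.3, -5, 0], 0.32]

```text
t: 26.15
ee_pos: [0.5463, -0.2804, 0.1073]
tool_rot: [-0.001, -0.556, 0.831, -0.0]
contact_force: [-2.2, -0.1, 1.3]
gripper_width: 0.322
```

```bash
python3 a.py w23
```

```text
theta tcp 1.186 tool 1.18 r 76.5 z 0.1073 F [-2.2 -0.1  1.3] tilt [-0.0014 -0.0016] w 0.322 q6 -1.87
```

View pics/w23.png

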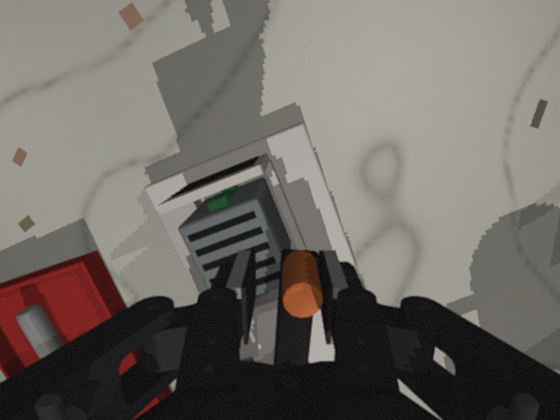

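step_arm:
  commands:
    - [[0, 0, -0.06], [-0.2, -4.5, 0], 0.32]
    - [[0, 0, -0.06], [-0.2, -4.5, 0], 0.32]
    - [[0, 0, -0.06], [-0.2, -4.5, 0], 0.32]
    - [[0, 0, -0.06], [-0.2, -4.5, 0], 0.32]
    - [[0, 0, -0.06], [-0.2, -4.5, 0], 0.32]

```text
t: 26.62
ee_pos: [0.5689, -0.2853, 0.1073]
tool_rot: [-0.0, -0.674, 0.739, -0.001]
contact_force: [1.6, 0.3, -0.7]
gripper_width: 0.321
```

```bash
python3 a.py w24
```

```text
theta tcp 1.49 tool 1.48 r 76.0 z 0.1073 F [ 1.6  0.3 -0.7] tilt [ 0.0003 -0.0016] w 0.321 q6 -2.15
```

View pics/w24.png

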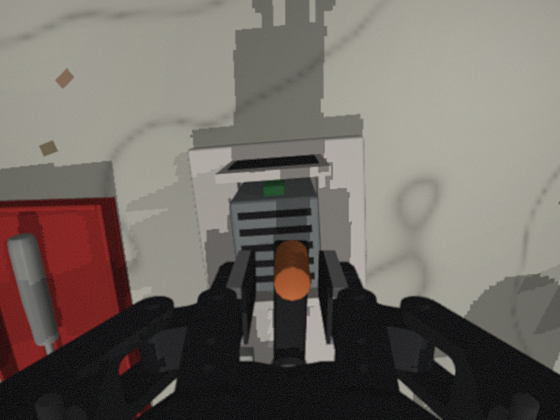

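step_arm:
  commands:
    - [[0, 0, -0.04], [-0.1, -3.5, 0], 0.32]
    - [[0, 0, -0.04], [-0.1, -3.5, 0], 0.32]
    - [[0, 0, -0.02], [0, -3, 0], 0.32]
    - [[0, 0, 0], [0, 0, 0], 0.32]

```text
t: 27.0
ee_pos: [0.5789, -0.2856, 0.1072]
tool_rot: [0.0, 0.71, -0.704, 0.001]
contact_force: [-0.4, -0.5, 0.1]
gripper_width: 0.315
```

```bash
python3 a.py w25
```

```text
theta tcp 1.623 tool 1.579 r 76.2 z 0.1072 F [-0.4 -0.5  0.1] tilt [ 0.0003 -0.0014] w 0.315 q6 -2.24
```

View pics/w25.png

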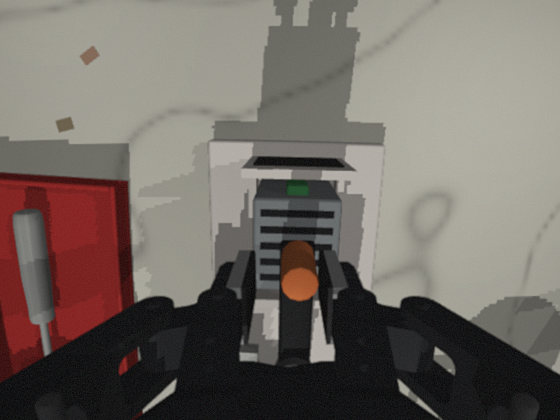

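step_arm:
  commands:
    - [[0, 0, -0.01], [0, -2, 0], 0.32]
    - [[0, 0, 0], [0, -1.5, 0], 0.32]
    - [[0, 0, 0], [0, 0, 0], 0.32]
    - [[0, 0, 0], [0, 0, 0], 0.32]

```text
t: 27.38
ee_pos: [0.5823, -0.2855, 0.1072]
tool_rot: [0.0, 0.714, -0.7, 0.0]
contact_force: [0.9, 0.2, -0.3]
gripper_width: 0.318
```

```bash
python3 a.py w26
```

```text
theta tcp 1.667 tool 1.59 r 76.4 z 0.1072 F [ 0.9  0.2 -0.3] tilt [ 0.0002 -0.0011] w 0.318 q6 -2.25
```

View pics/w26.png

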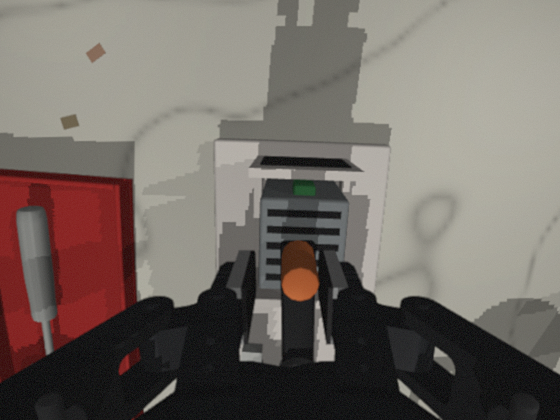

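The handle is at about 1.6 rad and no longer pushing back. I open, rise clear and inspect.

step_arm:
  commands:
    - [[0, 0, 0], [0, 1, 0], 0.45]
    - [[0, 0, 0], [0, 1.5, 0], 0.55]
    - [[0, 0, 0], [0, 0, 0], 0.55]
    - [[0, 0, 0], [0, 0, -15], 0.55]
    - [[0, 0, 0], [0, 0, -30], 0.55]

```text
t: 27.85
ee_pos: [0.5777, -0.2841, 0.1484]
tool_rot: [0.001, 0.714, -0.7, -0.003]
contact_force: [0.8, -1.4, -0.4]
gripper_width: 0.549
```

step_arm:
  commands:
    - [[0, 0, 0], [0, 0, -40], 0.55]
    - [[0, 0, 0], [0, 0, -40], 0.55]
    - [[0, 0, 0], [20, 0, 0], 0.55]
    - [[0, 0, 0], [0, 0, 0], 0.55]
    - [[0, 0, 0], [0, 0, 0], 0.55]

```text
t: 28.27
ee_pos: [0.5802, -0.3062, 0.2326]
tool_rot: [0.0, 0.714, -0.7, 0.001]
contact_force: [0.1, 0.4, -0.3]
gripper_width: 0.547
```

Run:
```python
from h import *
import pickle
o=get_obs();w=get_image("wrist");cv2.imwrite("pics/w27.png",w);pickle.dump(o,open("w27.pkl","wb"))
t=get_image("top");cv2.imwrite("pics/t27.png",t);s=get_image("scene");cv2.imwrite("pics/s27.png",s)
crop(t,375,180,100,75,8,"pics/t27c.png");crop(s,100,170,100,75,8,"pics/s27c.png")
print(o["ee_pos"],o["t"])
```

```text
[ 0.58017643 -0.30615593  0.23261789] 28.2667
```

View pics/w27.png

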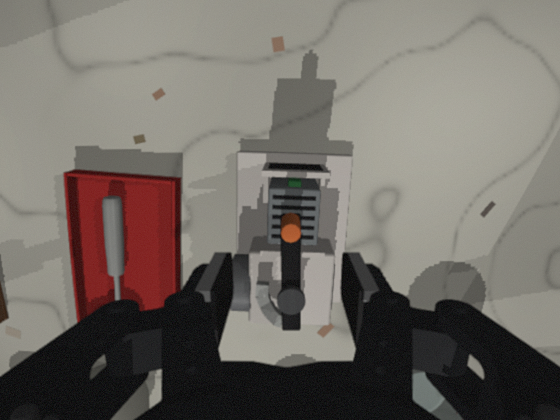

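View pics/s27c.png

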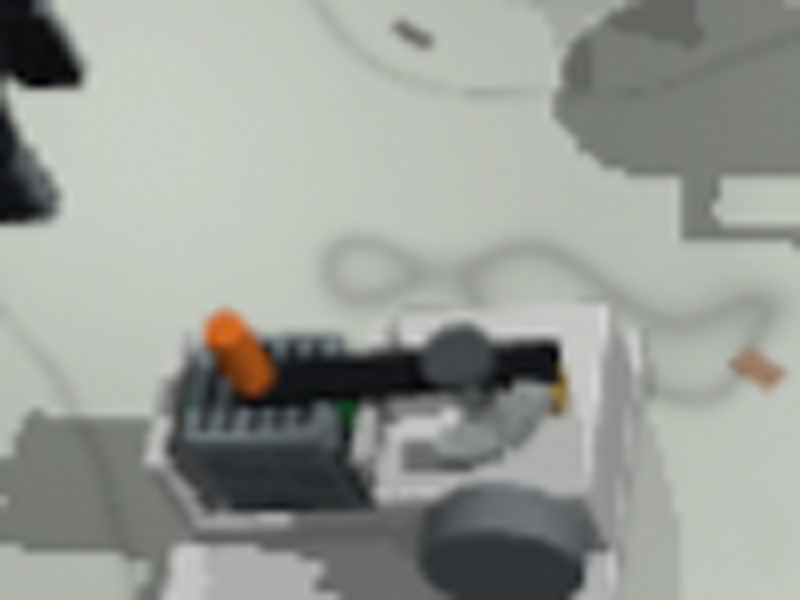

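View pics/t27c.png

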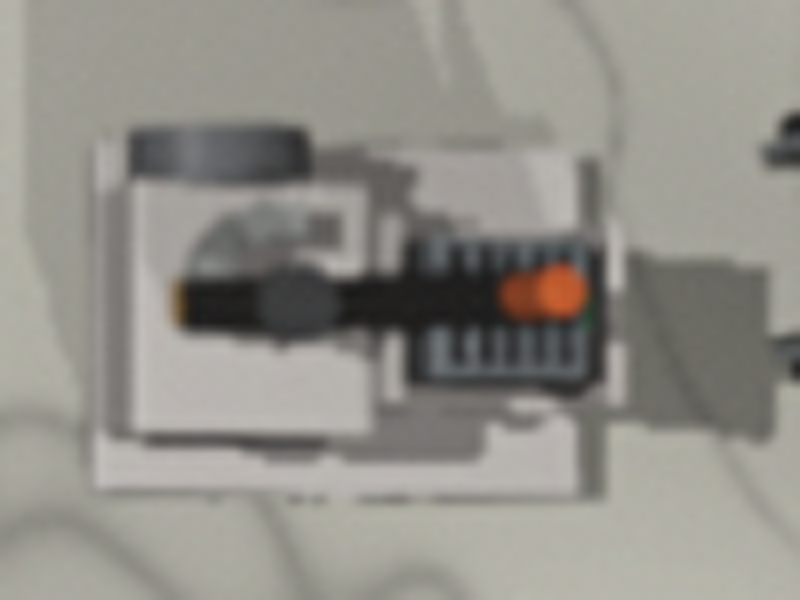

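Run:
```python
from h import *
import pickle
np.set_printoptions(precision=4,suppress=True)
o=pickle.load(open("w27.pkl","rb"));ct=cam("top");cs=cam("scene");cw=cam("wrist",o)
f=lambda p,x,y,s:np.array(p)/s+[x,y]-0.5+0.5/s
t=f((560,291),375,180,8);s=f((224,330),100,170,8)
w=np.array((291,233.))
print("before (ref .125)",tri([ct,cs],[f((345,453),370,170,6),f((288,112),100,170,6)])[0])
print("post t+s",tri([ct,cs],[t,s])); print("all",tri([ct,cs,cw],[t,s,w]))
for z in (.12,.125,.133): print(z,onz(ct,[t],z)[0,:2],onz(cs,[s],z)[0,:2],onz(cw,[w],z)[0,:2])
X=onz(ct,[t],.12)[0,:2]-[.575,-.2095];print(np.arctan2(-X[1],-X[0])+.019,np.hypot(*X))
h1=tri([ct,cs],[f((302,300),375,180,8),f((340,258),100,170,6)])[0];h2=tri([ct,cs],[f((299,302),375,180,8),f((460,353),100,170,8)])[0];print("hub before/after",h1,h2)
```

```text
before (ref .125) [ 0.5038 -0.2336  0.126 ]
post t+s (array([ 0.5755, -0.2828,  0.1199]), [np.float64(0.0008010145747695669), np.float64(0.0008010145747695482)])
all (array([ 0.5758, -0.2841,  0.1179]), [np.float64(0.0012282878902073215), np.float64(0.0014861214086743656), np.float64(0.0017466042505364448)])
0.12 [ 0.5755 -0.2819] [ 0.5754 -0.2836] [ 0.5772 -0.286 ]
0.125 [ 0.5751 -0.2799] [ 0.5788 -0.2815] [ 0.5773 -0.2877]
0.133 [ 0.5746 -0.2766] [ 0.5842 -0.2781] [ 0.5774 -0.2904]
1.5962703947867558 0.07241332971388983
hub before/after [ 0.5738 -0.2067  0.1007] [ 0.5736 -0.2069  0.0945]
```

View pics/s27.png

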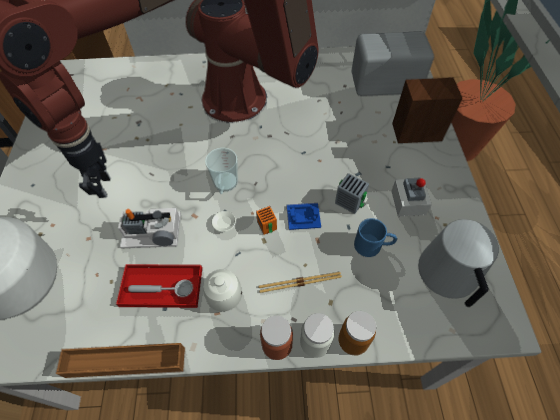

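The post top is at 0.120 m (it was 0.126 open), the hub is 6 mm lower, and the turn is about 1.6 rad, so the handle is in its notch. The bystanders have not moved and the robot is clear, so I hand in.

```bash
python3 -c "
from cell import *
print(finish_job())"
```

```text
the job is handed in; nothing more can be done
None
```

The job is done and handed in at about 28 s of the 69 s allowed.

- **Freeing the cassette:** I pinched both green buttons flush (the jaws stopped at 51 mm), lifted the cassette out of the cradle, stood it upright on bare counter and let go.
- **Seating it:** I took it again by its plain sides and lowered it into the bay. It touched the floor with the tool at 0.0399 m, where 0.040 m was expected.
- **Closing the handle:** I swung it over the cam with the fingers loose on the post. The highest push I read was about 11 N.

**Last checks**
- **Handle:** The handle is at about 1.6 rad, with its tail at the yellow stop. The post top measures 0.120 m against 0.126 m when open, so it sits in the low notch.
- **Cassette:** It looked fully home, centred within about 2 mm of the bay. I measured its top in the bay before closing the handle: 0.070 m from two views, against 0.076 m expected. I put that difference down to measurement error, because the floor contact matched.
- **Surroundings:** By eye in the pictures, the other items and the hood switch had not moved. The gripper was clear of everything.

**What went wrong or disagreed**
- **Joint limit:** Early on, the last joint ran to the end of its range on the way to the cradle. I turned the gripper half round and went on from there.
- **Camera agreement:** The wrist and fixed cameras disagreed by up to 4 mm on the final post position.

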